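# Let the polish rack down on its hand hoist

### The arm

A 6-joint arm with a two-finger parallel gripper is mounted at the origin on the work surface. World frame = base frame: x ahead of the robot, y to its left, z up, the work surface at z = 0. Lengths are in m, angles in rad, forces in N, time in s.
With the tool pointing down it reaches from about 0.35 to 0.775 m from the base axis. Payload 7.3 kg.
Tool frame: the origin (TCP) lies at the very end of the fingers, on their centre line; the grasp point (between the pads) lies 19 mm behind it; z points along the fingers, x is the direction in which the jaws open and shut, and the axes are right-handed (so a half turn about z gives the same grasp; the last joint's range is limited). The gripper opens to 92 mm and grips with 3 to 60 N. Pads are 19 mm wide; open, the fingers measure 130 mm over their backs; the gripper's body (75 mm by 190 mm) begins 47 mm behind the grasp point.
Start: joints at [-0.146, 0.342, 1.524, -0, 1.275, -0.146], TCP at [0.525, 0, 0.227] pointing down, gripper open.
Joint ranges: [-2.53, 2.53], [-0.77, 2.02], [0.04, 2.7], [-1, 4.14], [0.28, 2.66], [-3.11, 3.11]. Speed limits (rad/s): [2.57, 2.57, 3.14, 3.14, 3.14, 3.14].

### API

Orientations are given as [roll, pitch, yaw] about the fixed x, y, z axes, in that order (R = Rz(yaw) Ry(pitch) Rx(roll)).
In Python, from cell import observe, read_camera, camera_params, hand_in gives the robot as it stands.
- The arm moves only by the tool apply_moves, never from a script. Its argument "increments" is a list of rows, each an object with "grip": the opening, from 0 (shut) to 1 (fully open); "linear": the shift along the world's x, y, z in mm, a list of three; "turn": the turn, a rotation vector about the world's x, y, z in units of 6 degrees (1.0 is 6 degrees), a list of three. A call has 1 to 10 rows; each row is the pose to reach, as a shift and turn from the pose commanded when the call began; what a row does not reach only later rows make up. A row lasts 1/10 s, in which the tool goes at most 50 mm and 8.59 degrees, less where a joint would pass 70% of its speed; a pose out of reach is approached as far as the arm can. A call with a gripper value outside its range is refused whole. The fingers move at their own pace and stop on an object; "grip_force" is the grip in N (left out, the last holds). Time passes only in rows, so rows that repeat a pose let the fingers close. It gives the time, the measured TCP pose, the force and the opening at its end, in the units of the state.
- observe(): the state, without advancing time (a new reading comes with each control period).
- read_camera(name): name is "scene" or "side" or "wrist"; returns the picture (420x560x3 uint8, red, green, blue); there is no depth.
- camera_params(name): a dict with "camera_matrix" (3x3 intrinsics, pixels), "world_to_cam" (4x4, takes a point from world to camera coordinates); the wrist camera has in their place "hand_eye" (4x4, takes a point from camera to tool coordinates, whose origin is the TCP and whose axes are the tool frame's). Camera axes: x right, y up, looking along -z (the intrinsics and any distortion apply to the point x, -y, -z); pixel columns grow to the right and rows downward; lengths in m; the calibration is good to about 2 mm. A picture is of the moment at which its call begins: read the wrist's pose just before it. camera_params takes no time and is no camera call.
- hand_in(): hands the job in, once; it reports no verdict.
The state is a dict: "time": time; "qpos": joint angles; "qvel": joint speeds; "joint_efforts": joint torques, N m; "tool_pos": TCP position; "tool_rot": TCP orientation; "contact_force": force on the tool from outside, world axes, zero at the start; "torque": the same for the moment, N m; "opening": finger opening in m.
Only numpy, scipy, OpenCV 4.12 (cv2) and the standard library are available. Lean on these libraries where they do the work, as an engineer would, in place of code of your own. Each camera call takes 0.05 s, during which the arm holds its last target.

### The job

Lower the raised polish rack with the hoist's crank until the rack's white pointer is level with the orange collar, as near as the ratchet's notches allow. The red crank grip is also the pawl: wind up a touch to take the load off the tooth, lift the grip to clear the teeth, let the crank turn back slowly (at most an eighth of a turn a second), then lower the grip into its notch and ease the load fully onto the tooth before letting go. Do not jam, force or grind the pawl on the teeth, and leave the collar and the other things on the sill where they are.

Things in the scene. Friction and masses are not known exactly. Their poses are not given: they have to be found in the camera images.
- hoist: Hand hoist fixed to the sill; origin on the sill under the crank's upright axis, z up. Foot 190 mm (x) by 430 mm (y -105 to 325), gear housing 150 x 150 x 70 mm high about the origin. On its +y side: gauge rod (y 150, top 197 mm), mast (y 205, top 212 mm) and the rack with bottles (y 230 to 315, x -75 to 75 mm, up to 165 mm high).
- crank_axis (a point): Point on the crank's upright axis, 147 mm above the sill: the height of the middle of the grip when the pawl is down.
- grip (a point): Middle of the crank's upright red grip, 70 mm from the axis: a sleeve of 26 mm diameter, 122 to 172 mm above the sill with the pawl down, with a black 32 mm cap 6 mm thick on top. It spins freely, so the fingers need not turn with the crank. It carries the pawl and slides up with it. Below it the flat crank arm reaches up to 115 mm, a brass flange to 121 mm above the sill.
- crank (a joint): Crank angle, rad: 0 at the start, positive anticlockwise from above = winding up; stops at -2.85 and 0.6. Notches hold the loaded crank near multiples of -0.524 rad (12 a turn), but the tooth blocks are clamped on by hand, each up to 0.1 rad (7 mm) off either way; only the first, at 0, is exact. The rack's weight pulls clockwise, 2.5 to 5 N at the grip; it moves 27 mm per rad, 14 mm a notch.
- pawl (a joint): Lift of the pawl and grip, m: 0 = home in a notch, end stop 0.017. A spring pushes it down, about 3.5 N at 0 to 6 N at the stop. It passes over the teeth when lifted 14 mm or more. It lifts out and drops home freely when the crank is wound 0.04 rad (2.8 mm at the grip) or more above that notch's true holding angle, up to 0.28 rad above it, less if the next tooth sits close (0.08 at worst).
- ratchet: Steel disc with clamp-on tooth blocks, fixed under the crank, origin as the hoist's; teeth on a 70 mm radius, tops 95 mm above the sill. The teeth are undercut: the loaded pawl's ball end is hooked under the lip, so it jams until the crank is wound up a little; wound too far, it meets the next tooth's sloping back. Only the pawl should bear on it, normally under 7 N.
- pointer (a point): Tip of the rack's white pointer (a 6 mm wide, 4 mm thick tongue beside the gauge rod); moves up and down with the rack.
- mark (a point): Middle of the orange collar (24 mm diameter, 6 mm thick) on the gauge rod: the height for the pointer, 2 to 5 notches below its start.
- buffer: Pale buffer block 95 x 26 x 26 mm, lying; bystander. Origin under its middle.
- finger_rest: Rose silicone finger rest 50 x 110 x 28 mm; bystander. Origin under its middle.
- clip_stand: Steel spring clip stand gripping a nail tip, foot 56 mm in diameter, 110 mm high; bystander. Origin under its foot.
- polish_a: Red polish bottle, 30 mm diameter, 66 mm high; bystander. Origin under its base.
- polish_b: Pink polish bottle, 30 mm diameter, 66 mm high; bystander. Origin under its base.
- remover: Clear remover bottle, 52 mm diameter, 130 mm high; bystander. Origin under its base.
- file: Grey nail file 160 x 18 x 4 mm; bystander. Origin under its middle.

How it is judged:
On the way, in this order (a step that is already met when the one before it is completed fails the run):
1. the pawl is lifted clear of the teeth while the rack is still up (value of joint pawl above 0.012 m and value of joint crank above -0.1 rad), for 0.1 s.
2. the rack has been let down with the crank to the collar's height (within 11 mm) (z of pointer in the frame of mark between -0.011 and 0.011 m), for 0.1 s.
3. the pawl is home in its notch there and the tooth carries the load (over 1.5 N) while the fingers still hold the grip (all of step 2 and value of joint pawl below 0.003 m and contact force between ratchet and anything else above 1.5 N and contact force between the fingers and anything else above 0.5 N), for 0.3 s.
At the end, for the whole second after the job is handed in: The pointer is within 11 mm of the collar's height, the pawl is home in a notch (less than 3 mm up) and carries the load (over 1 N on the tooth), the crank is still (all of step 2 and value of joint pawl below 0.003 m and velocity of joint crank between -0.05 and 0.05 rad/s and contact force between ratchet and anything else above 1 N); the robot touches nothing.
It fails at once if the crank runs back faster than 1.2 rad/s (velocity of joint crank below -1.2 rad/s).
It fails at once if the pawl is forced or ground on the teeth, or the toothed disc is struck (over 10 N) (contact force between ratchet and anything else above 10 N).
It fails at once if the orange collar is shifted by over 4 mm (distance of mark from where it was at the start of the episode above 0.004 m).
It fails at once if a bystander is moved by over 20 mm (distance of any of buffer, finger_rest, clip_stand, polish_a, polish_b, remover, file from where it was at the start of the episode above 0.02 m).
It also fails if it takes over 72 s, if anything falls off the work surface, if the arm or the gripper's body presses on something with over 40 N, if the wrist force passes 120 N, or if a joint passes its speed limit or range.

## Working session

There is one attempt and no reset: what is moved stays moved. The work goes in short steps, Python scripts to look and compute and a tool call to move; the robot and the scene stay as the last step left them, time stands still between calls to the robot, and variables do not carry over. Pictures are saved under pics/ and viewed, and the job is handed in when it is done.

Besides the shell and the picture viewer there is one more tool, called after "Request:" as name([rows], argument=value, ...), one row to a line, values as JSON. apply_moves: Moves the arm, as the interface text tells. Its arguments: {"type":"object","properties":{"increments":{"type":"array","items":{"type":"object","properties":{"grip":{"type":"number"},"linear":{"type":"array","items":{"type":"number"}},"turn":{"type":"array","items":{"type":"number"}}}}},"grip_force":{"type":"number"}},"required":["increments"]}

```bash
mkdir -p pics; ls; python3 - <<'E'
from cell import *
import cv2
for n in ("scene","side","wrist"):
    im=read_camera(n); cv2.imwrite(f"pics/{n}0.png",cv2.cvtColor(im,cv2.COLOR_RGB2BGR))
    p=camera_params(n); print(n,{k:(v.round(4).tolist() if hasattr(v,'round') else v) for k,v in p.items()})
print(observe())
E
```

```text
pics
scene {'camera_matrix': [[448.7442, 0.0, 275.3371], [0.0, 448.7442, 208.6506], [0.0, 0.0, 1.0]], 'world_to_cam': [[0.8095, 0.5871, 0.0101, -0.4245], [-0.4435, 0.6, 0.6658, 0.1174], [0.3849, -0.5434, 0.746, -1.3086], [0.0, 0.0, 0.0, 1.0]]}
side {'camera_matrix': [[469.4399, 0.0, 286.7378], [0.0, 469.4399, 209.9315], [0.0, 0.0, 1.0]], 'world_to_cam': [[-0.9683, -0.2496, 0.0086, 0.5228], [0.1636, -0.608, 0.7769, -0.1555], [-0.1887, 0.7537, 0.6296, -1.3497], [0.0, 0.0, 0.0, 1.0]]}
wrist {'camera_matrix': [[305.9323, 0.0, 277.8659], [0.0, 305.9323, 208.269], [0.0, 0.0, 1.0]], 'hand_eye': [[1.0, 0.0003, -0.0006, 0.0016], [0.0001, -0.9696, -0.2447, -0.0654], [-0.0007, 0.2447, -0.9696, -0.1588], [0.0, 0.0, 0.0, 1.0]]}
{'time': 0.15, 'qpos': array([-1.46016136e-01,  3.42561085e-01,  1.52479048e+00,  2.10989968e-06,
        1.27539520e+00, -1.45988075e-01]), 'qvel': array([-0.00016453, -0.00321038, -0.00040347,  0.00061594, -0.000448  ,
        0.0002403 ]), 'joint_efforts': array([ 7.52666965e-04, -4.31470585e+01, -2.44352603e+01,  7.18239485e-02,
        5.38185902e-02, -1.32920518e-04]), 'tool_pos': array([5.24699231e-01, 5.86680416e-05, 2.26207919e-01]), 'tool_rot': array([-3.14142277e+00,  1.14154425e-03, -2.85796618e-05]), 'contact_force': array([ 0.26679482, -0.89476645,  0.08312332]), 'torque': array([ 0.02140403,  0.0185701 , -0.03225429]), 'opening': 0.09140829450099455}
```

View pics/scene0.png

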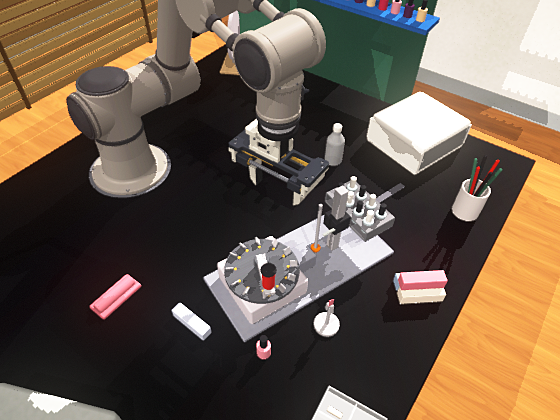

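View pics/side0.png

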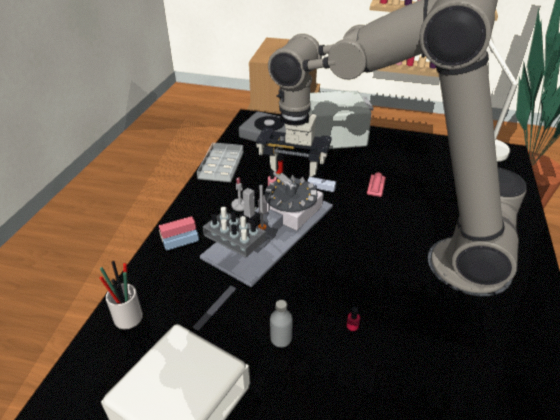

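View pics/wrist0.png

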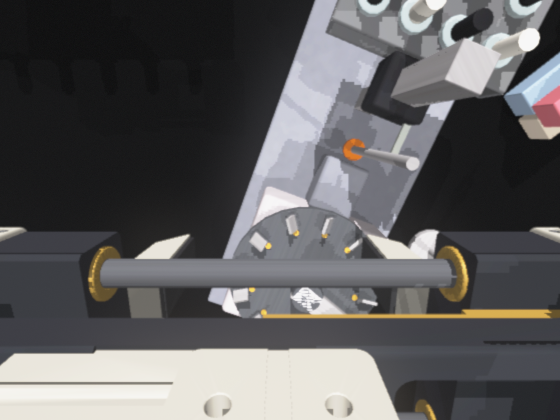

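```bash
cat > h.py <<'E'
import numpy as np,cv2
from scipy.spatial.transform import Rotation as R
from cell import *
def pose(n,st=None):
    p=camera_params(n); K=np.array(p["camera_matrix"])
    if n=="wrist":
        st=st or observe(); T=np.eye(4);T[:3,:3]=R.from_euler('xyz',st['tool_rot']).as_matrix();T[:3,3]=st['tool_pos']
        C=T@np.array(p["hand_eye"])
    else: C=np.linalg.inv(np.array(p["world_to_cam"]))
    return K,C
def ray(n,u,v,st=None):
    K,C=pose(n,st); d=np.array([(u-K[0,2])/K[0,0],-(v-K[1,2])/K[1,1],-1]); d=C[:3,:3]@d
    return C[:3,3],d/np.linalg.norm(d)
def plane(n,u,v,z,st=None):
    o,d=ray(n,u,v,st); return o+d*(z-o[2])/d[2]
def tri(*rs):
    A=np.zeros((3,3));b=np.zeros(3)
    for o,d in rs:
        P=np.eye(3)-np.outer(d,d);A+=P;b+=P@o
    x=np.linalg.solve(A,b); return x,[np.linalg.norm((np.eye(3)-np.outer(d,d))@(x-o))for o,d in rs]
def proj(n,X,st=None):
    K,C=pose(n,st); c=np.linalg.inv(C)@np.append(X,1); return np.array([K[0,2]+K[0,0]*c[0]/-c[2],K[1,2]-K[1,1]*c[1]/-c[2]])
def shot(n,f):
    im=read_camera(n); b=cv2.cvtColor(im,cv2.COLOR_RGB2BGR); cv2.imwrite(f"pics/{f}.png",b); return b
def blobs(b,lo,hi,amin=8):
    hsv=cv2.cvtColor(b,cv2.COLOR_BGR2HSV); m=cv2.inRange(hsv,np.array(lo),np.array(hi))
    k,l,s,c=cv2.connectedComponentsWithStats(m)
    return [(s[i].tolist(),c[i].round(1).tolist()) for i in range(1,k) if s[i][4]>=amin]
def crop(f,x,y,w,h,s,out):
    b=cv2.imread(f"pics/{f}.png")[y:y+h,x:x+w]; cv2.imwrite(f"pics/{out}.png",cv2.resize(b,None,fx=s,fy=s,interpolation=cv2.INTER_CUBIC))
E
python3 - <<'E'
from h import *
crop("scene0",200,170,200,150,4,"c1");crop("side0",190,140,160,120,5,"c2");crop("wrist0",220,0,260,200,3,"c3")
for n in("scene0","side0","wrist0"):
    b=cv2.imread(f"pics/{n}.png"); print(n,"orange",blobs(b,(6,180,120),(16,255,255)),"red",blobs(b,(0,180,90),(4,255,255)),blobs(b,(174,180,90),(180,255,255)))
E
```

```text
scene0 orange [([222, 16, 6, 10, 22], [225.1, 20.5]), ([506, 114, 54, 51, 501], [543.2, 144.1]), ([544, 132, 7, 7, 15], [546.3, 134.9]), ([527, 134, 5, 8, 12], [528.9, 137.1]), ([525, 161, 11, 21, 21], [530.2, 171.0]), ([515, 183, 10, 20, 20], [519.5, 192.5]), ([503, 210, 9, 17, 17], [506.8, 218.0]), ([495, 234, 5, 9, 9], [496.8, 238.0]), ([311, 244, 10, 8, 49], [315.0, 247.9]), ([490, 244, 5, 9, 9], [491.8, 248.0]), ([474, 268, 9, 17, 17], [477.8, 276.0]), ([461, 300, 6, 11, 11], [463.3, 305.0]), ([454, 312, 7, 13, 13], [456.8, 318.0])] red [([488, 160, 12, 14, 51], [493.8, 165.9]), ([470, 166, 10, 29, 97], [474.4, 179.7]), ([262, 275, 13, 15, 148], [268.1, 281.9])] [([379, 0, 9, 10, 78], [382.8, 4.3])]
side0 orange [] red [([277, 161, 5, 12, 47], [279.3, 167.0]), ([123, 263, 4, 9, 26], [124.5, 267.4]), ([100, 277, 19, 26, 71], [109.0, 289.3])] [([381, 0, 5, 3, 12], [383.3, 0.9]), ([408, 58, 5, 7, 27], [410.1, 61.3]), ([351, 326, 5, 5, 10], [353.0, 328.4])]
wrist0 orange [([344, 139, 20, 21, 211], [351.8, 148.5])] red [] []
```

View pics/c1.png

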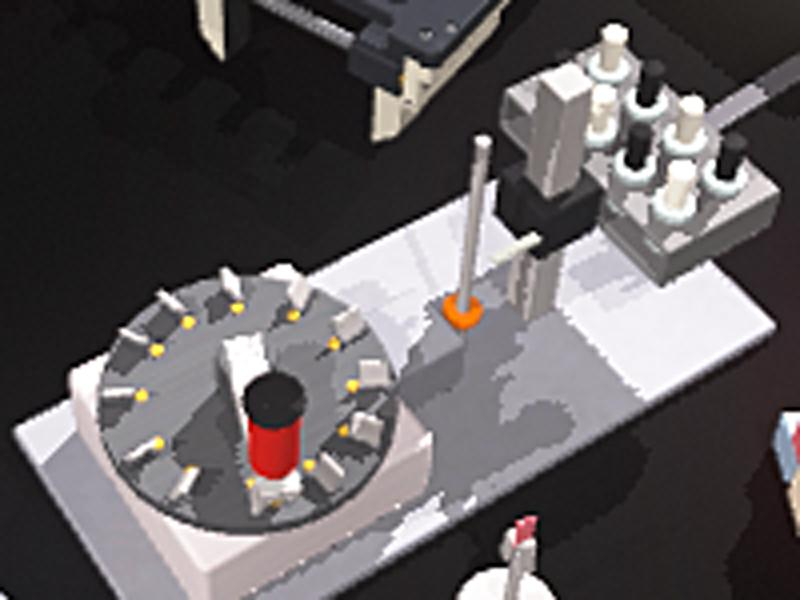

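View pics/c2.png

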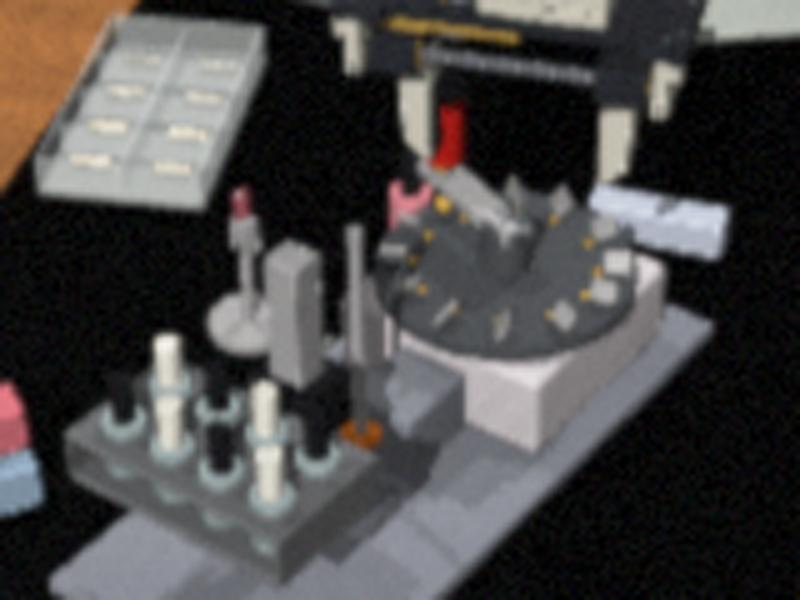

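View pics/c3.png

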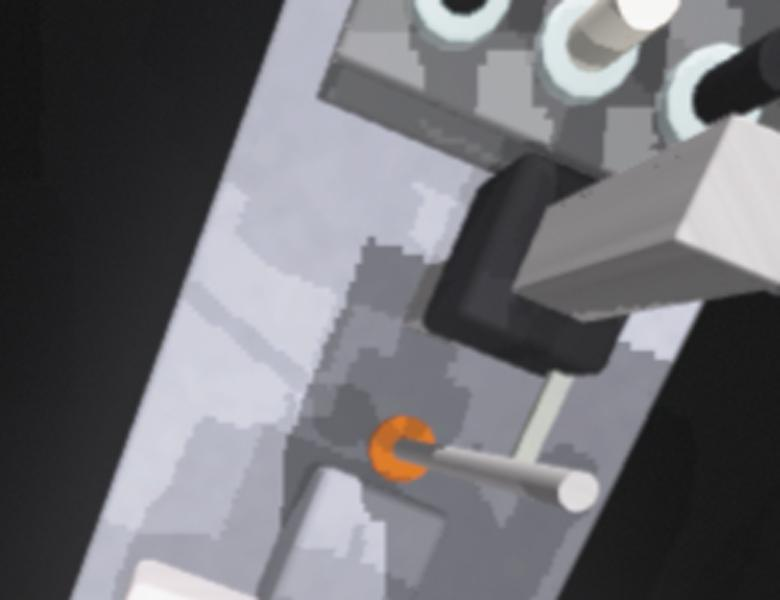

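```bash
python3 - <<'E'
from h import *
st=observe(); print(st['time'])
cap=plane("scene",268.5,269.5,.178); print("cap",cap)
o=ray("scene",315.75,247.7); w=ray("wrist",354.7,149.7,st); s=ray("side",262.5,227)
print("collar",tri(o,w),tri(o,s),tri(o,w,s))
print("rodtop",plane("scene",320.75,205,.197),plane("wrist",412.3,163.7,.197,st),tri(ray("scene",320.75,205),ray("wrist",412.3,163.7,st)),plane("side",261,185.3,.197))
print("ptr",tri(ray("scene",324.7,234.6),ray("wrist",394,152.5,st)))
# disc ellipse scene/side
print("disc", plane("scene",262,270.5,.085),plane("side",190+507/5,140+272/5,.085))
b=cv2.imread("pics/scene0.png"); hsv=cv2.cvtColor(b,cv2.COLOR_BGR2HSV)
# brass screws
for r in blobs(b,(20,120,120),(32,255,255),2):
    if 215<r[1][0]<300 and 230<r[1][1]<310: print(r, plane("scene",*r[1],.085))
for n in("side0","wrist0"):
  b=cv2.imread(f"pics/{n}.png")
  for r in blobs(b,(18,120,90),(32,255,255),2):
    q=plane(n[:-1],*r[1],.085,st)
    if .4<q[0]<.8 and -.3<q[1]<.2: print(n,r[1],q)
E
```

```text
0.15
cap [ 0.60744038 -0.13994549  0.178     ]
collar (array([0.60905454, 0.04586692, 0.04918254]), [np.float64(0.00022145086656049455), np.float64(0.00022145086656060907)]) (array([0.60500649, 0.04811913, 0.04449501]), [np.float64(0.0024077922809637876), np.float64(0.002407792280963657)]) (array([0.6068917 , 0.04682521, 0.04543781]), [np.float64(0.0014905593340136327), np.float64(0.003323136927423986), np.float64(0.004147752888961445)])
rodtop [0.60696463 0.04726498 0.197     ] [0.60849859 0.04614432 0.197     ] (array([0.60769648, 0.04618532, 0.19850091]), [np.float64(0.00017919329800018856), np.float64(0.00017919329800011912)]) [0.60374625 0.04581881 0.197     ]
ptr (array([0.6275244 , 0.04660632, 0.11235546]), [np.float64(0.0009909101132586514), np.float64(0.000990910113258544)])
disc [ 0.56013372 -0.10002595  0.085     ] [ 0.54620462 -0.07954005  0.085     ]
([258, 246, 3, 2, 5], [258.8, 246.4]) [ 0.5149066  -0.05223733  0.085     ]
([246, 249, 3, 3, 7], [246.7, 250.0]) [ 0.49909634 -0.07645571  0.085     ]
([272, 248, 3, 2, 4], [273.0, 248.5]) [ 0.54435105 -0.03789686  0.085   
[... 569 characters left out ...]
.3]) [ 0.59056624 -0.13924059  0.085     ]
side0 [277.9, 180.5] [ 0.60631756 -0.14031674  0.085     ]
side0 [275.0, 186.5] [ 0.60655624 -0.1062761   0.085     ]
wrist0 [296.1, 232.9] [ 0.54509901 -0.03639857  0.085     ]
wrist0 [324.3, 235.8] [ 0.57431971 -0.03955732  0.085     ]
wrist0 [268.0, 245.6] [ 0.51598296 -0.05034647  0.085     ]
wrist0 [346.8, 249.7] [ 0.59843892 -0.05491246  0.085     ]
wrist0 [455.6, 273.6] [ 0.71616801 -0.08217613  0.085     ]
wrist0 [251.3, 289.2] [ 0.49748229 -0.10061422  0.085     ]
wrist0 [354.1, 297.3] [ 0.60944835 -0.11037016  0.085     ]
wrist0 [444.1, 314.2] [ 0.71038575 -0.13119247  0.085     ]
wrist0 [425.7, 409.2] [ 0.70534928 -0.2612488   0.085     ]
```

```bash
python3 - <<'E'
from h import *
from scipy.optimize import least_squares
st=dict(tool_rot=np.array([-3.14142277e+00,  1.14154425e-03, -2.85796618e-05]),tool_pos=np.array([5.24699231e-01, 5.86680416e-05, 2.26207919e-01]))
S=[(258.8,246.4),(246.7,250),(273,248.5),(283.4,255.2),(238.7,257),(287.6,265.8),(235,268.5),(285.3,277.3),(239.4,280.2),(276.5,285.5),(262.3,290.3)]
W=[(296.1,232.9),(324.3,235.8),(268,245.6),(346.8,249.7),(251.3,289.2),(354.1,297.3)]
for z in(.083,.087,.091,.095):
  P=np.array([plane("scene",*s,z) for s in S]);Q=np.array([plane("wrist",*s,z,st) for s in W])
  for nm,A in(("s",P),("w",Q)):
    f=least_squares(lambda p:np.hypot(*(A[:,:2]-p[:2]).T)-p[2],[.555,-.1,.06])
    print(z,nm,f.x.round(4),(f.fun*1000).round(1))
    if z==.087:
      a=np.arctan2(A[:,1]-f.x[1],A[:,0]-f.x[0]); i=np.argsort(a);print(np.rad2deg(a[i]).round(1),np.diff(np.rad2deg(a[i])).round(1))
rod=np.array([.6078,.0464]);cap=np.array([.6074,-.1399])
c=np.array([.555,-.096])
print(np.linalg.norm(rod-c),np.linalg.norm(cap-c),np.rad2deg(np.arctan2(*(rod-c)[::-1])),np.rad2deg(np.arctan2(*(cap-c)[::-1])))
E
```

```text
0.083 s [ 0.5532 -0.0929  0.0577] [-0.3  0.1 -0.6  0.9  0.3 -0.1  0.1  0.2 -0.3 -0.9  0.6]
0.083 w [ 0.5548 -0.0942  0.058 ] [-0.  -0.5  0.1  0.6  0.  -0.2]
0.087 s [ 0.5549 -0.0951  0.0574] [-0.3  0.1 -0.6  0.9  0.3 -0.1  0.1  0.2 -0.3 -0.9  0.6]
[-171.9 -140.4 -108.2  -51.1  -18.6    9.7   40.2   70.    99.8  133.1
  162.3] [31.5 32.2 57.1 32.5 28.3 30.5 29.8 29.8 33.3 29.2]
0.087 w [ 0.5545 -0.0921  0.0572] [-0.  -0.5  0.1  0.6  0.  -0.2]
[-172.6  -17.4   41.1   69.8   99.5  132.1] [155.2  58.6  28.7  29.7  32.5]
0.091 s [ 0.5566 -0.0972  0.0571] [-0.3  0.1 -0.6  0.9  0.3 -0.1  0.1  0.2 -0.3 -0.9  0.6]
0.091 w [ 0.5541 -0.09    0.0565] [-0.  -0.5  0.1  0.5  0.  -0.2]
0.095 s [ 0.5582 -0.0994  0.0568] [-0.3  0.1 -0.6  0.9  0.3 -0.1  0.1  0.2 -0.3 -0.9  0.6]
0.095 w [ 0.5537 -0.0879  0.0557] [-0.  -0.5  0.1  0.5  0.  -0.2]
0.15187363168107884 0.06835912521382935 69.65589874408163 -39.95581253723284
```

Request:
apply_moves([
  {"grip": 1,"linear": [21,-34,0],"turn": [0,0,0]},
  {"grip": 1,"linear": [42,-68,0],"turn": [0,0,0]},
  {"grip": 1,"linear": [63,-102,0],"turn": [0,0,0]},
  {"grip": 1,"linear": [85,-137,0],"turn": [0,0,0]},
  {"grip": 1,"linear": [85,-137,0],"turn": [0,0,0]},
  {"grip": 1,"linear": [85,-137,0],"turn": [0,0,0]},
])

```text
time: 0.75
tool_pos: [0.6097, -0.1375, 0.2256]
tool_rot: [-3.141, 0.002, -0.001]
contact_force: [-0.1, 0.5, 0.5]
opening: 0.0921
```

```bash
python3 - <<'E'
from h import *
st=observe();print(st['time'],st['tool_pos'],st['tool_rot'],st['contact_force'])
for n in("scene","side","wrist"):
  st=observe();shot(n,n+"1")
crop("scene1",200,170,200,150,4,"c1");crop("side1",190,110,200,150,4,"c2")
E
```

```text
0.75 [ 0.60970031 -0.13745446  0.22563416] [-3.14065180e+00  1.75399035e-03 -1.45642241e-03] [-0.14436824  0.53651362  0.48297549]
```

View pics/c1.png

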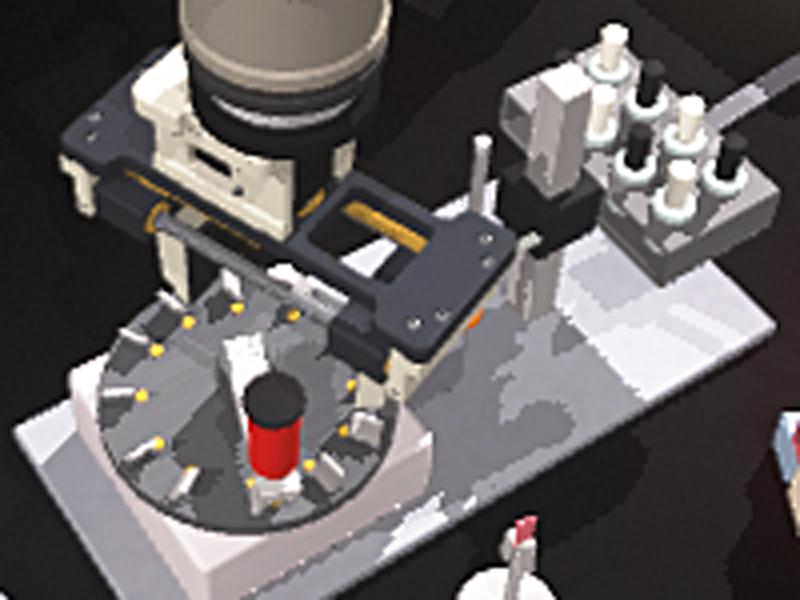

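View pics/c2.png

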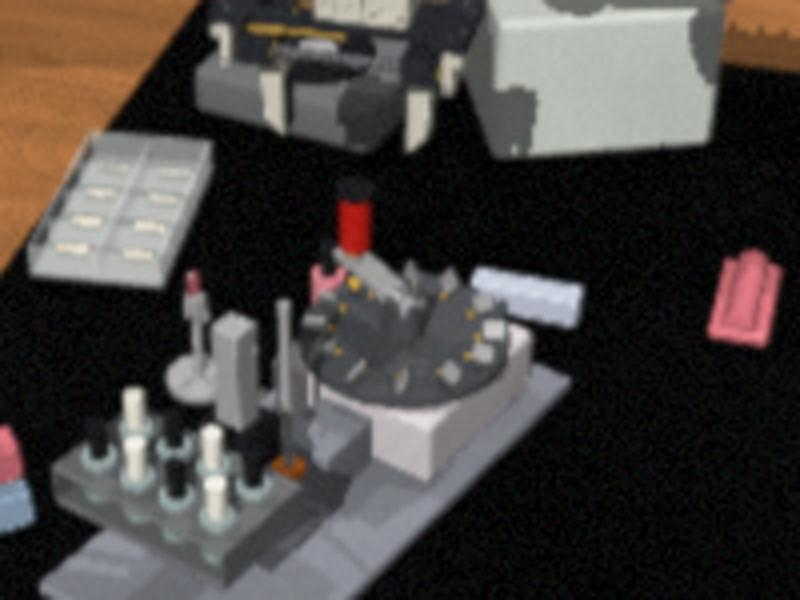

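View pics/wrist1.png

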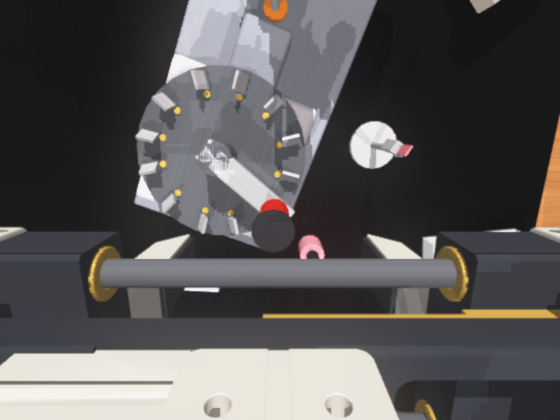

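```bash
cat > st1.py <<'E'
import numpy as np
st=dict(tool_rot=np.array([-3.14065180e+00,1.75399035e-03,-1.45642241e-03]),tool_pos=np.array([0.60970031,-0.13745446,0.22563416]))
E
python3 - <<'E'
from h import *
from st1 import st
from scipy.optimize import least_squares
b=cv2.imread("pics/wrist1.png")
S=[r[1] for r in blobs(b,(18,120,90),(32,255,255),2) if 130<r[1][0]<310 and r[1][1]<225]
for z in(.083,.085,.087):
    A=np.array([plane("wrist",*s,z,st) for s in S])
    f=least_squares(lambda p:np.hypot(*(A[:,:2]-p[:2]).T)-p[2],[.555,-.1,.06]);a=np.rad2deg(np.arctan2(A[:,1]-f.x[1],A[:,0]-f.x[0]));i=np.argsort(a)
    print(z,f.x.round(4),(f.fun*1000).round(1),a[i].round(1),np.diff(a[i]).round(1))
print("cap wrist",plane("wrist",273.5,231,.178,st))
print("cap tri", tri(ray("wrist",273.5,231,st),ray("scene",268.5,269.5),ray("side",190+355/4,110+188/4)))
print("side cap",plane("side",190+355/4,110+188/4,.178))
crop("wrist1",120,50,200,200,4,"c3")
E
```

```text
0.083 [ 0.5555 -0.0949  0.0578] [-0.2 -0.  -0.1  0.   0.1  0.1  0.1  0.1 -0.1  0.  -0.1] [-172.5 -141.  -108.9  -83.2  -18.3   10.4   40.3   70.   100.2  132.6
  162.2] [31.5 32.1 25.7 65.  28.7 29.9 29.7 30.2 32.4 29.6]
0.085 [ 0.5558 -0.0948  0.0574] [-0.2 -0.  -0.1  0.   0.1  0.1  0.1  0.1 -0.1  0.  -0.1] [-172.5 -141.  -108.9  -83.2  -18.3   10.4   40.3   70.   100.2  132.6
  162.2] [31.5 32.1 25.7 65.  28.7 29.9 29.7 30.2 32.4 29.6]
0.087 [ 0.5562 -0.0946  0.057 ] [-0.2 -0.  -0.1  0.   0.1  0.1  0.1  0.1 -0.1  0.  -0.1] [-172.5 -141.  -108.9  -83.2  -18.3   10.4   40.3   70.   100.2  132.6
  162.2] [31.5 32.1 25.7 65.  28.7 29.9 29.7 30.2 32.4 29.6]
cap wrist [ 0.6082027 -0.1406822  0.178    ]
cap tri (array([ 0.60606312, -0.1402593 ,  0.17570202]), [np.float64(0.0023885573460344697), np.float64(0.001526924666832659), np.float64(0.0028591407682383714)])
side cap [ 0.60205325 -0.13585267  0.178     ]
```

View pics/c3.png

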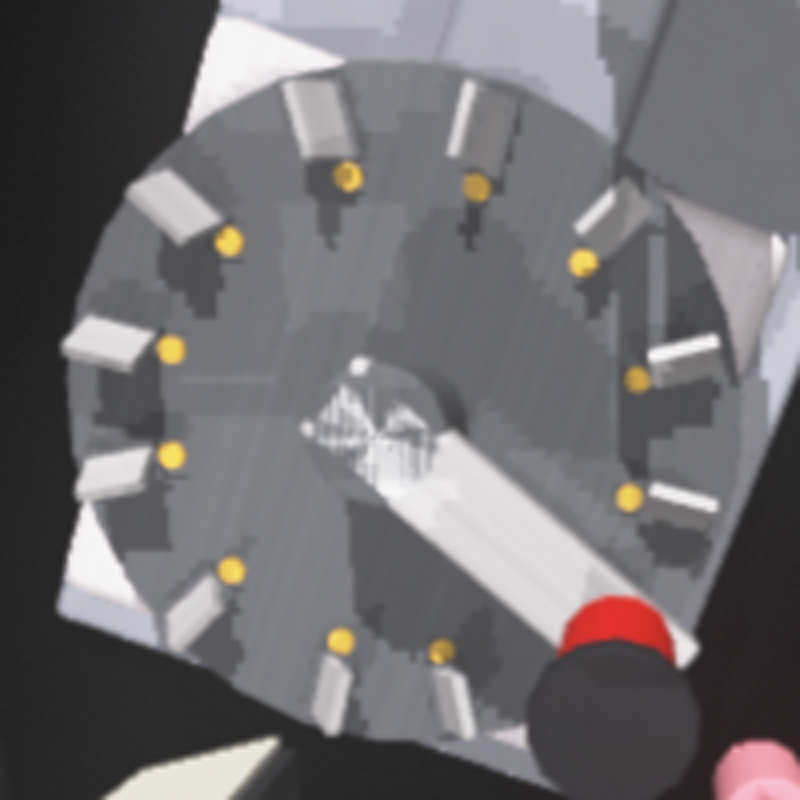

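Request:
apply_moves([
  {"grip": 1,"linear": [1,-0.5,-30],"turn": [0,0,0]},
  {"grip": 1,"linear": [1,-0.5,-60],"turn": [0,0,0]},
  {"grip": 1,"linear": [1,-0.5,-85],"turn": [0,0,0]},
  {"grip": 0.5,"linear": [1,-0.5,-94],"turn": [0,0,0]},
  {"grip": 0.45,"linear": [1,-0.5,-94],"turn": [0,0,0]},
  {"grip": 0.45,"linear": [1,-0.5,-94],"turn": [0,0,0]},
  {"grip": 0.45,"linear": [1,-0.5,-94],"turn": [0,0,0]},
], grip_force=10)

```text
time: 1.6
tool_pos: [0.6119, -0.1376, 0.1346]
tool_rot: [3.141, -0.003, 0.0]
contact_force: [0.4, -0.1, 0.5]
opening: 0.0644
```

```bash
python3 - <<'E'
from h import *
st=observe();print(st['time'],st['tool_pos'],st['contact_force'],st['opening'])
shot("scene","scene2");shot("side","side2")
crop("scene2",200,170,200,150,4,"c1");crop("side2",190,110,200,150,4,"c2")
E
```

```text
1.6 [ 0.61189515 -0.13759452  0.13457415] [ 0.39054053 -0.08434392  0.45333548] 0.06435491589341054
```

View pics/c1.png

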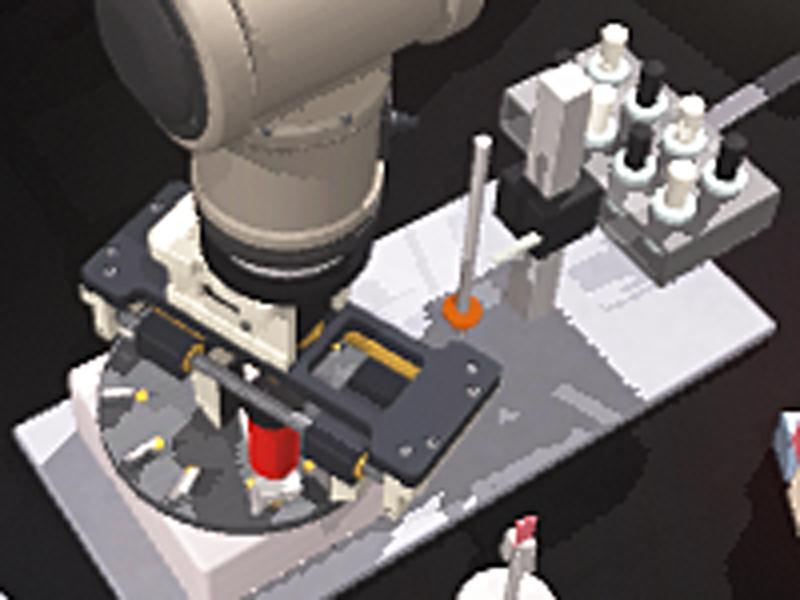

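View pics/c2.png

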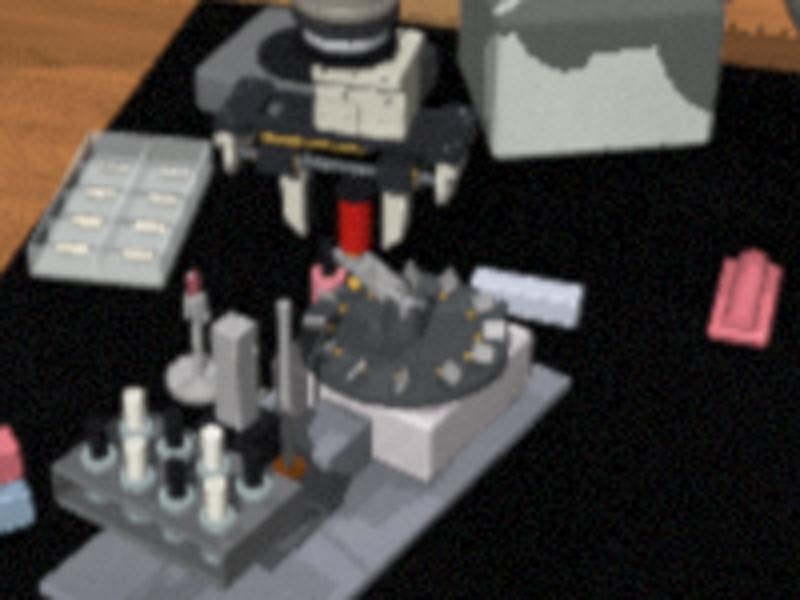

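Request:
apply_moves([
  {"grip": 0.4,"linear": [0,0,-3],"turn": [0,0,0]},
  {"grip": 0.3,"linear": [0,0,-3],"turn": [0,0,0]},
  {"grip": 0.3,"linear": [0,0,-3],"turn": [0,0,0]},
  {"grip": 0.3,"linear": [0,0,-3],"turn": [0,0,0]},
  {"grip": 0.3,"linear": [0,0,-3],"turn": [0,0,0]},
], grip_force=6)

```text
time: 2.2
tool_pos: [0.6095, -0.1372, 0.1295]
tool_rot: [-3.141, 0.004, -0.0]
contact_force: [-6.0, -0.0, 2.7]
opening: 0.0313
```

```bash
python3 - <<'E'
from h import *
st=observe();print(st['time'],st['tool_pos'],st['contact_force'],st['opening'])
E
```

```text
2.2 [ 0.60945122 -0.13723821  0.12951519] [-6.00497629 -0.04717206  2.65675831] 0.03133880180954091
```

Request:
apply_moves([
  {"grip": 0.2,"linear": [0,0,0],"turn": [0,0,0]},
  {"grip": 0.2,"linear": [0,0,0],"turn": [0,0,0]},
  {"grip": 0.2,"linear": [0,0,0],"turn": [0,0,0]},
  {"grip": 0.2,"linear": [0,0,0],"turn": [0,0,0]},
], grip_force=10)

```text
time: 2.6
tool_pos: [0.6095, -0.1372, 0.1295]
tool_rot: [-3.141, 0.004, -0.0]
contact_force: [-6.4, 1.2, 2.6]
opening: 0.0308
```

```bash
python3 - <<'E'
from h import *
st=observe();print(st['time'],st['tool_pos'],st['contact_force'],st['opening'])
shot("scene","scene3")
crop("scene3",200,170,200,150,4,"c1")
E
```

```text
2.6 [ 0.60945499 -0.13723381  0.12954617] [-6.37348931  1.21670346  2.61665088] 0.03081902784132709
```

View pics/c1.png

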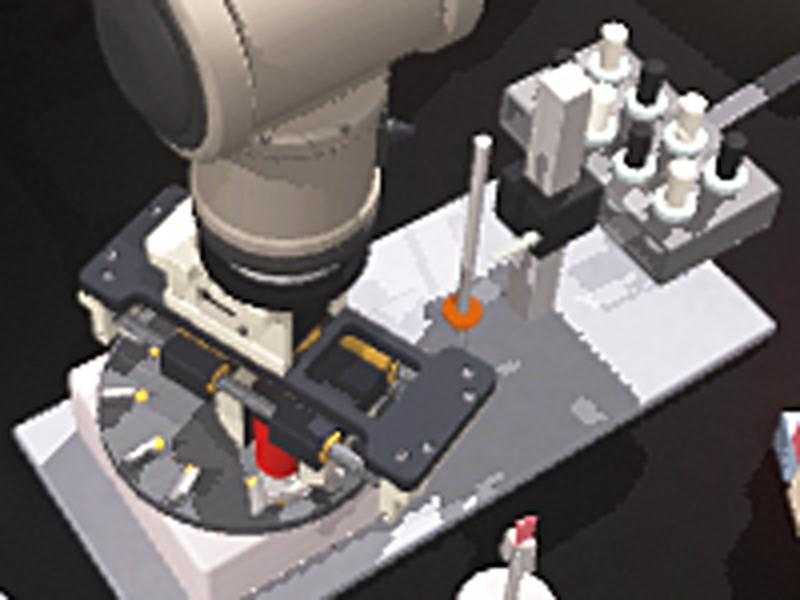

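Request:
apply_moves([
  {"grip": 0.2,"linear": [0,0,0],"turn": [0,0,0]},
  {"grip": 0.2,"linear": [0,0,0],"turn": [0,0,0]},
  {"grip": 0.2,"linear": [0,0,0],"turn": [0,0,0]},
], grip_force=20)

```text
time: 2.95
tool_pos: [0.6094, -0.1373, 0.1295]
tool_rot: [-3.141, 0.004, -0.0]
contact_force: [-6.6, 0.5, 2.8]
opening: 0.0305
```

```bash
python3 - <<'E'
from h import *
st=observe();print(st['time'],st['tool_pos'],st['contact_force'],st['opening'])
E
```

```text
2.95 [ 0.60943586 -0.13725055  0.12953129] [-6.56554463  0.45773701  2.810724  ] 0.030544668565901163
```

```bash
python3 - <<'E'
from h import *
shot("side","side4");shot("wrist","wrist4")
crop("side4",230,130,80,60,10,"c2");crop("scene3",240,250,60,50,12,"c1")
E
```

```text
(no output)
```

View pics/c2.png

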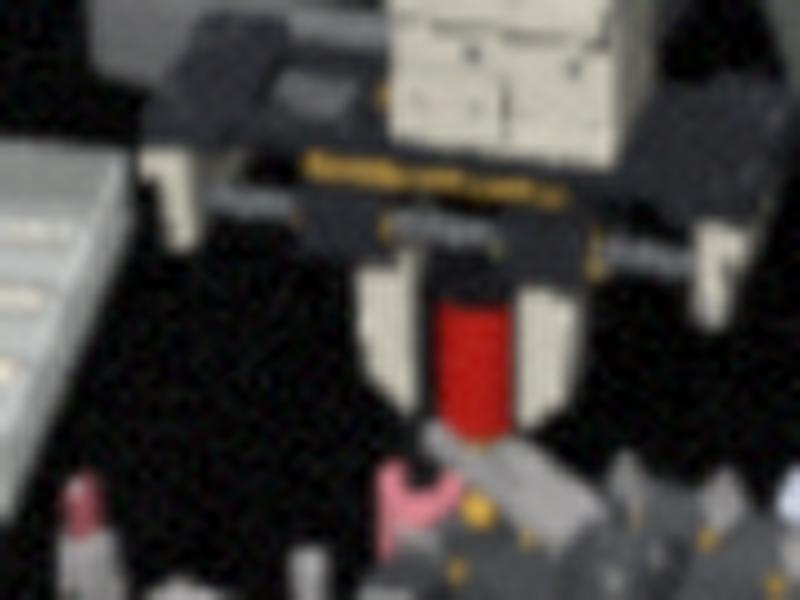

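View pics/c1.png

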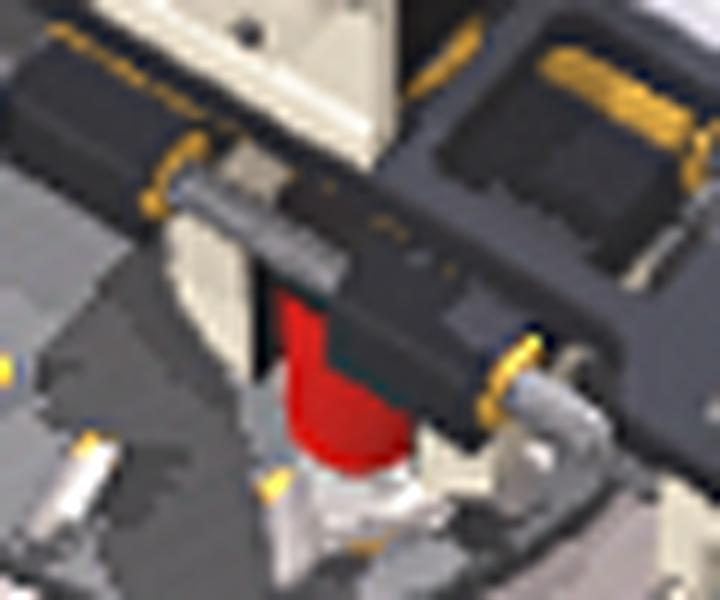

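View pics/wrist4.png

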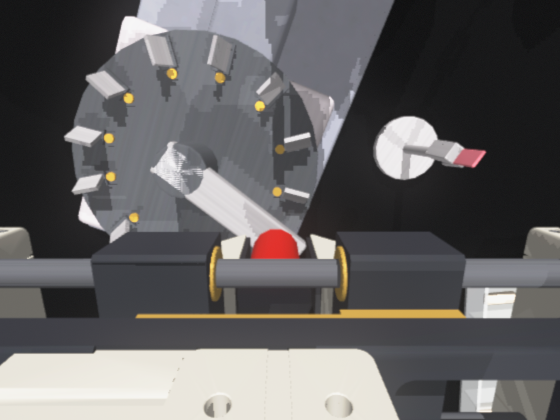

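Request:
apply_moves([
  {"grip": 0.2,"linear": [0.7,0.7,0],"turn": [0,0,0]},
  {"grip": 0.2,"linear": [1.3,1.5,0],"turn": [0,0,0]},
  {"grip": 0.2,"linear": [2,2.2,0],"turn": [0,0,0]},
  {"grip": 0.2,"linear": [2,2.2,0],"turn": [0,0,0]},
  {"grip": 0.2,"linear": [2,2.2,0],"turn": [0,0,0]},
], grip_force=20)

```text
time: 3.55
tool_pos: [0.6114, -0.1349, 0.1295]
tool_rot: [-3.141, 0.004, 0.0]
contact_force: [-7.0, 1.1, 2.6]
opening: 0.0305
```

```bash
python3 - <<'E'
from h import *
st=observe();print(st['time'],st['tool_pos'],st['contact_force'],st['torque'],st['opening'])
shot("side","side5")
crop("side5",230,130,80,60,10,"c2")
E
```

```text
3.55 [ 0.61135302 -0.1349451   0.12952413] [-6.97518209  1.08541569  2.55210103] [ 0.15228226  0.94116045 -0.02316698] 0.0305462414451128
```

View pics/c2.png

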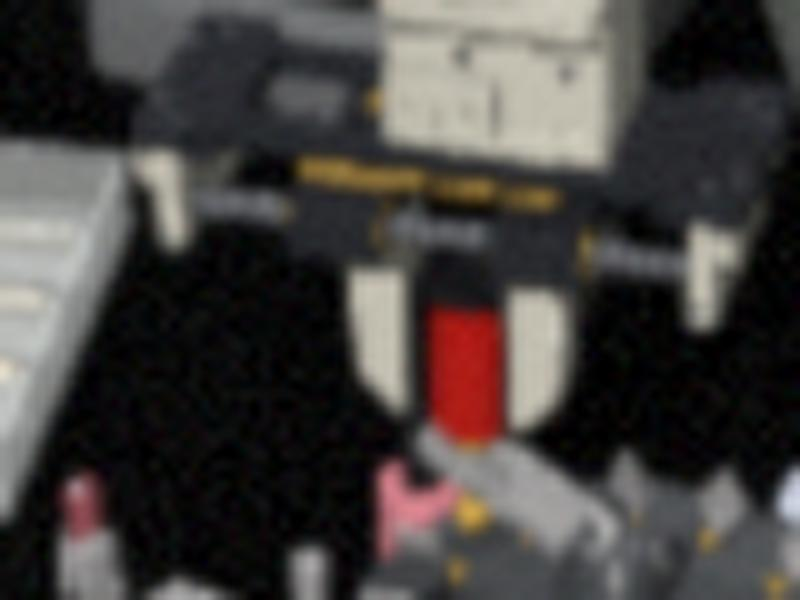

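Request:
apply_moves([
  {"grip": 0.1,"linear": [0,0,0],"turn": [0,0,0]},
  {"grip": 0.1,"linear": [0,0,0],"turn": [0,0,0]},
  {"grip": 0.1,"linear": [0,0,1],"turn": [0,0,0]},
  {"grip": 0.1,"linear": [0,0,2],"turn": [0,0,0]},
  {"grip": 0.1,"linear": [0,0,3],"turn": [0,0,0]},
  {"grip": 0.1,"linear": [0,0,4],"turn": [0,0,0]},
  {"grip": 0.1,"linear": [0,0,4],"turn": [0,0,0]},
], grip_force=35)

```text
time: 4.3
tool_pos: [0.6108, -0.1349, 0.1322]
tool_rot: [-3.14, 0.006, -0.0]
contact_force: [-4.8, 0.2, -3.8]
opening: 0.0297
```

```bash
python3 - <<'E'
from h import *
st=observe();print(st['time'],st['tool_pos'],st['contact_force'],st['torque'],st['opening'])
shot("side","side6")
crop("side6",230,130,80,60,10,"c2")
E
```

```text
4.3 [ 0.61080129 -0.13491389  0.13219114] [-4.82334127  0.24312069 -3.82314276] [ 0.07644244  0.72837185 -0.01407578] 0.029712690415181032
```

View pics/c2.png

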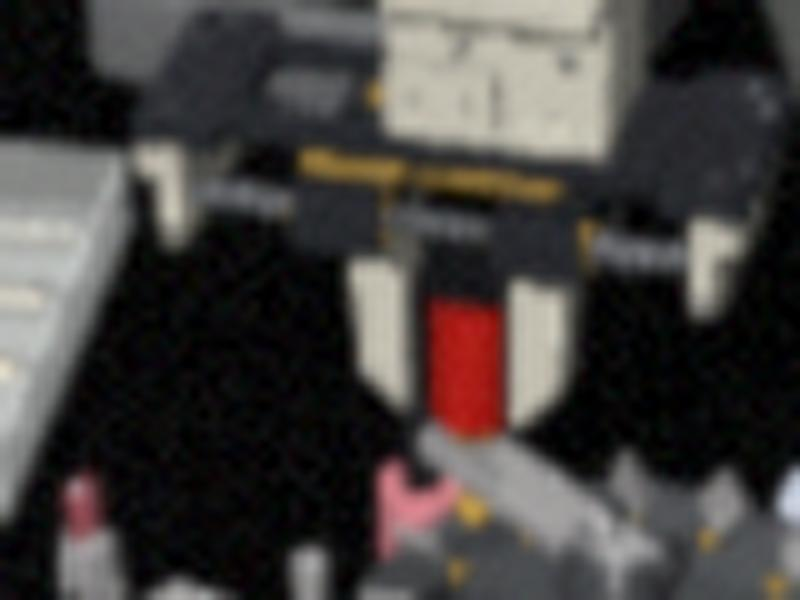

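Request:
apply_moves([
  {"grip": 0.1,"linear": [0,0,1.5],"turn": [0,0,0]},
  {"grip": 0.1,"linear": [0,0,3],"turn": [0,0,0]},
  {"grip": 0.1,"linear": [0,0,4.5],"turn": [0,0,0]},
  {"grip": 0.1,"linear": [0,0,6],"turn": [0,0,0]},
  {"grip": 0.1,"linear": [0,0,7.5],"turn": [0,0,0]},
  {"grip": 0.1,"linear": [0,0,9],"turn": [0,0,0]},
  {"grip": 0.1,"linear": [0,0,10.5],"turn": [0,0,0]},
  {"grip": 0.1,"linear": [0,0,11],"turn": [0,0,0]},
  {"grip": 0.1,"linear": [0,0,11],"turn": [0,0,0]},
])

```text
time: 5.25
tool_pos: [0.6107, -0.1349, 0.1429]
tool_rot: [-3.14, 0.006, -0.0]
contact_force: [-6.2, 0.1, -5.2]
opening: 0.0296
```

```bash
python3 - <<'E'
from h import *
st=observe();print(st['time'],st['tool_pos'],st['contact_force'],st['torque'],st['opening'])
shot("side","side7")
crop("side7",230,130,80,60,10,"c2")
E
```

```text
5.25 [ 0.61072974 -0.13488977  0.14288098] [-6.21930652  0.09949471 -5.1879942 ] [-0.0063146   0.67988508  0.03336671] 0.029614409851379878
```

View pics/c2.png

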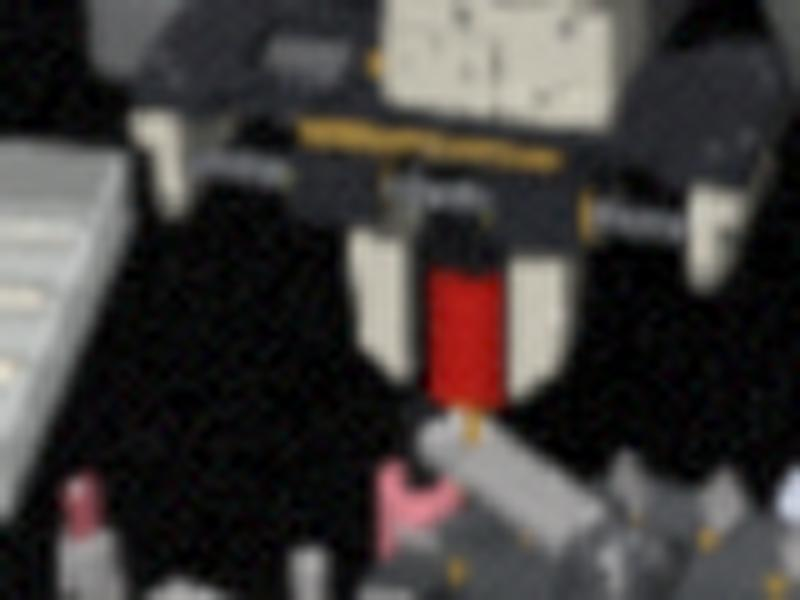

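Request:
apply_moves([
  {"grip": 0.1,"linear": [0,0,1],"turn": [0,0,0]},
  {"grip": 0.1,"linear": [0,0,2],"turn": [0,0,0]},
  {"grip": 0.1,"linear": [0,0,3],"turn": [0,0,0]},
  {"grip": 0.1,"linear": [0,0,3],"turn": [0,0,0]},
])

```text
time: 5.7
tool_pos: [0.6107, -0.1349, 0.1458]
tool_rot: [-3.14, 0.006, -0.0]
contact_force: [-5.6, -0.1, -6.1]
opening: 0.0295
```

```bash
python3 - <<'E'
from h import *
st=observe();print(st['time'],st['tool_pos'],st['contact_force'],st['torque'],st['opening'])
shot("side","side8")
for n in("side1","side5","side7","side8"):
    b=cv2.imread(f"pics/{n}.png"); print(n,[r for r in blobs(b,(0,180,90),(6,255,255)) if 260<r[1][0]<295 and 130<r[1][1]<190])
E
```

```text
5.7 [ 0.6107016  -0.13493761  0.14584579] [-5.58994208 -0.09030613 -6.13651103] [ 0.00221709  0.67359246 -0.00183317] 0.02950359642225946
side1 [([275, 160, 7, 13, 84], [277.9, 166.2])]
side5 [([273, 161, 7, 13, 85], [276.1, 166.8])]
side7 [([273, 157, 7, 14, 89], [276.0, 163.4])]
side8 [([273, 156, 7, 14, 91], [276.0, 162.9])]
```

```bash
cat > arc.py <<'E'
import numpy as np,sys,json
a,b,n=map(float,sys.argv[1:4]); n=int(n); hold=int(sys.argv[4]) if len(sys.argv)>4 else 1
t=np.deg2rad(np.linspace(a,b,n+1))[1:]
for x,y in zip(70*(np.cos(t)-np.cos(np.deg2rad(a))),70*(np.sin(t)-np.sin(np.deg2rad(a)))): print(round(x,1),round(y,1))
E
python3 arc.py -37 -55 8
```

```text
-1.7 -2.2
-3.5 -4.3
-5.3 -6.3
-7.3 -8.2
-9.3 -10.1
-11.4 -11.9
-13.5 -13.6
-15.8 -15.2
```

Request:
apply_moves([
  {"grip": 0.1,"linear": [-0.8,-1,0.5],"turn": [0,0,0]},
  {"grip": 0.1,"linear": [-2.3,-3,0.5],"turn": [0,0,0]},
  {"grip": 0.1,"linear": [-4.2,-5,0.5],"turn": [0,0,0]},
  {"grip": 0.1,"linear": [-6.3,-7.3,0.5],"turn": [0,0,0]},
  {"grip": 0.1,"linear": [-8.3,-9.2,0.5],"turn": [0,0,0]},
  {"grip": 0.1,"linear": [-10.5,-11.1,0.5],"turn": [0,0,0]},
  {"grip": 0.1,"linear": [-12.7,-13,0.5],"turn": [0,0,0]},
  {"grip": 0.1,"linear": [-14.6,-14.4,0.5],"turn": [0,0,0]},
  {"grip": 0.1,"linear": [-15.8,-15.2,0.5],"turn": [0,0,0]},
])

```text
time: 6.65
tool_pos: [0.5957, -0.1501, 0.1469]
tool_rot: [-3.14, 0.004, -0.0]
contact_force: [-4.1, 2.4, -7.5]
opening: 0.0296
```

```bash
python3 - <<'E'
from h import *
st=observe();print(st['time'],st['tool_pos'],st['contact_force'],st['opening'])
b=shot("side","side9");print([r for r in blobs(b,(0,180,90),(6,255,255)) if 260<r[1][0]<310 and 130<r[1][1]<190])
shot("wrist","wrist9")
E
```

```text
6.65 [ 0.59572451 -0.1500922   0.14688688] [-4.07545334  2.35821296 -7.47137577] 0.029623327657438473
[([279, 154, 7, 14, 91], [282.0, 160.9])]
```

View pics/wrist9.png

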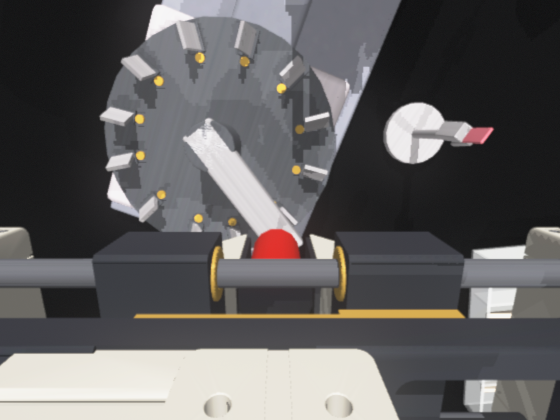

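```bash
python3 arc.py -54.5 -77 9
```

```text
-2.5 -1.7
-5.1 -3.3
-7.8 -4.8
-10.5 -6.2
-13.3 -7.4
-16.1 -8.6
-19.0 -9.6
-21.9 -10.5
-24.9 -11.2
```

Request:
apply_moves([
  {"grip": 0.1,"linear": [-1.5,-0.6,-0.5],"turn": [0,0,0]},
  {"grip": 0.1,"linear": [-4,-2.2,-0.7],"turn": [0,0,0]},
  {"grip": 0.1,"linear": [-6.8,-3.6,-0.7],"turn": [0,0,0]},
  {"grip": 0.1,"linear": [-9.6,-5,-0.7],"turn": [0,0,0]},
  {"grip": 0.1,"linear": [-12.6,-6.3,-0.7],"turn": [0,0,0]},
  {"grip": 0.1,"linear": [-15.6,-7.4,-0.7],"turn": [0,0,0]},
  {"grip": 0.1,"linear": [-18.5,-8.4,-0.7],"turn": [0,0,0]},
  {"grip": 0.1,"linear": [-21.5,-9.3,-0.7],"turn": [0,0,0]},
  {"grip": 0.1,"linear": [-24,-10,-0.7],"turn": [0,0,0]},
  {"grip": 0.1,"linear": [-25.2,-10.2,-0.7],"turn": [0,0,0]},
])

```text
time: 7.75
tool_pos: [0.5715, -0.1609, 0.1472]
tool_rot: [-3.142, 0.001, -0.0]
contact_force: [-2.4, -0.3, -17.4]
opening: 0.0298
```

```bash
python3 - <<'E'
from h import *
st=observe();print(st['time'],st['tool_pos'],st['contact_force'],st['opening'])
d=st['tool_pos'][:2]-np.array([.5556,-.0948]);print(np.linalg.norm(d),np.rad2deg(np.arctan2(d[1],d[0])))
b=shot("side","side10");print([r for r in blobs(b,(0,180,90),(6,255,255)) if 260<r[1][0]<310 and 130<r[1][1]<190])
shot("wrist","wrist10")
shot("scene","scene10");crop("scene10",200,170,200,150,4,"c1")
E
```

```text
7.75 [ 0.57151797 -0.16086495  0.14715311] [ -2.37917469  -0.33759942 -17.40719022] 0.029764386768714728
0.06795556542802976 -76.45312451053746
[([287, 153, 7, 14, 90], [290.0, 159.9])]
```

View pics/wrist10.png

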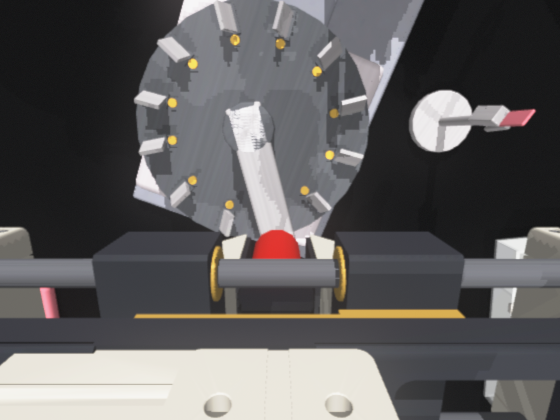

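View pics/c1.png

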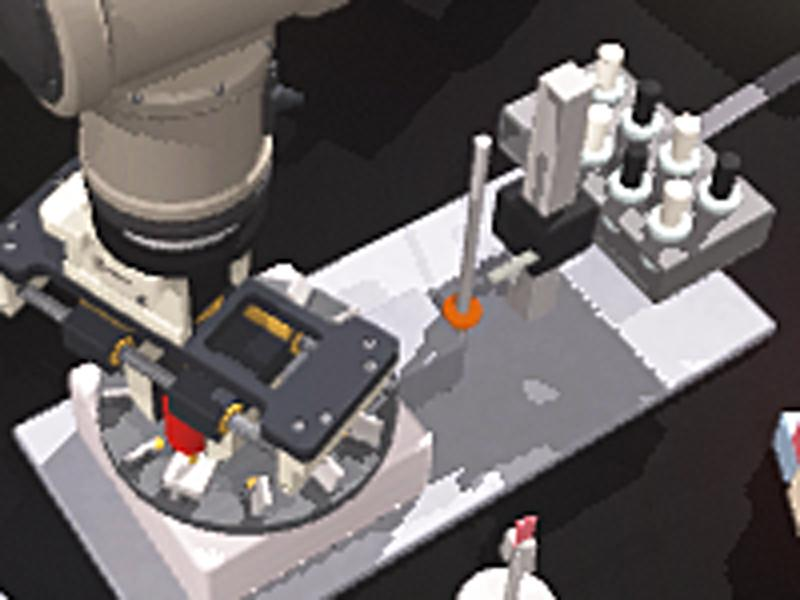

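```bash
python3 arc.py -76.5 -101 9
```

```text
-3.3 -0.7
-6.5 -1.2
-9.8 -1.6
-13.2 -1.9
-16.5 -1.9
-19.8 -1.8
-23.1 -1.6
-26.4 -1.2
-29.7 -0.6
```

Request:
apply_moves([
  {"grip": 0.1,"linear": [-1.5,-0.3,-1],"turn": [0,0,0]},
  {"grip": 0.1,"linear": [-4.5,-0.8,-1.8],"turn": [0,0,0]},
  {"grip": 0.1,"linear": [-8,-1.2,-2],"turn": [0,0,0]},
  {"grip": 0.1,"linear": [-11.5,-1.6,-2],"turn": [0,0,0]},
  {"grip": 0.1,"linear": [-15,-1.7,-2],"turn": [0,0,0]},
  {"grip": 0.1,"linear": [-18.5,-1.6,-2],"turn": [0,0,0]},
  {"grip": 0.1,"linear": [-22,-1.4,-2],"turn": [0,0,0]},
  {"grip": 0.1,"linear": [-25.5,-1,-2],"turn": [0,0,0]},
  {"grip": 0.1,"linear": [-28.3,-0.6,-2],"turn": [0,0,0]},
  {"grip": 0.1,"linear": [-29.7,-0.4,-2],"turn": [0,0,0]},
])

```text
time: 8.9
tool_pos: [0.5418, -0.1612, 0.1455]
tool_rot: [3.141, 0.0, -0.0]
contact_force: [-3.7, -3.0, -5.9]
opening: 0.0299
```

```bash
cat > chk.py <<'E'
from h import *
import sys
n=sys.argv[1]
st=observe();print(st['time'],st['tool_pos'].round(4),st['contact_force'].round(1),st['opening'].round(4))
d=st['tool_pos'][:2]-np.array([.5556,-.0948]);print(np.linalg.norm(d).round(4),np.rad2deg(np.arctan2(d[1],d[0])).round(1))
u=d/np.linalg.norm(d);print("rad",u@st['contact_force'][:2],"tan",np.array([-u[1],u[0]])@st['contact_force'][:2])
b=shot("side","side"+n);print([r for r in blobs(b,(0,180,90),(6,255,255)) if 260<r[1][0]<330 and 130<r[1][1]<190])
E
python3 chk.py 11
```

```text
Traceback (most recent call last):
  File "chk.py", line 4, in <module>
    st=observe();print(st['time'],st['tool_pos'].round(4),st['contact_force'].round(1),st['opening'].round(4))
                                                                                       ^^^^^^^^^^^^^^^^^^^
AttributeError: 'float' object has no attribute 'round'
```

```bash
sed -i "s/st\['opening'\].round(4)/round(st['opening'],4)/" chk.py; python3 chk.py 11; python3 arc.py -101.5 -126 9
```

```text
8.9 [ 0.5418 -0.1612  0.1455] [-3.7 -3.  -5.9] 0.0299
0.0678 -101.7
rad 3.6537717604396454 tan -2.984302951296108
[([296, 155, 8, 14, 92], [299.9, 161.1])]
-3.2 0.7
-6.4 1.6
-9.6 2.7
-12.7 3.9
-15.8 5.2
-18.7 6.7
-21.6 8.3
-24.5 10.1
-27.2 12.0
```

Request:
apply_moves([
  {"grip": 0.1,"linear": [-1.5,-0.2,0],"turn": [0,0,0]},
  {"grip": 0.1,"linear": [-4.7,0.4,0],"turn": [0,0,0]},
  {"grip": 0.1,"linear": [-8.1,1.3,0],"turn": [0,0,0]},
  {"grip": 0.1,"linear": [-11.4,2.5,0],"turn": [0,0,0]},
  {"grip": 0.1,"linear": [-14.6,3.8,0],"turn": [0,0,0]},
  {"grip": 0.1,"linear": [-17.7,5.2,0],"turn": [0,0,0]},
  {"grip": 0.1,"linear": [-20.8,6.8,0],"turn": [0,0,0]},
  {"grip": 0.1,"linear": [-23.7,8.6,0],"turn": [0,0,0]},
  {"grip": 0.1,"linear": [-26.2,10.2,0],"turn": [0,0,0]},
  {"grip": 0.1,"linear": [-27.5,11.2,0],"turn": [0,0,0]},
])

```text
time: 9.95
tool_pos: [0.5141, -0.1495, 0.1454]
tool_rot: [-3.141, 0.001, 0.0]
contact_force: [-4.9, -2.9, -5.7]
opening: 0.0295
```

```bash
python3 chk.py 12; python3 -c "
from h import *
shot('wrist','wrist12');shot('scene','scene12');crop('scene12',260,170,140,105,5,'c1');crop('side12',200,140,140,105,5,'c2')"
```

```text
9.95 [ 0.5141 -0.1495  0.1454] [-4.9 -2.9 -5.7] 0.0295
0.0687 -127.2
rad 5.231540284364913 tan -2.1615050819937953
[([304, 158, 8, 14, 93], [307.5, 164.8])]
```

View pics/wrist12.png

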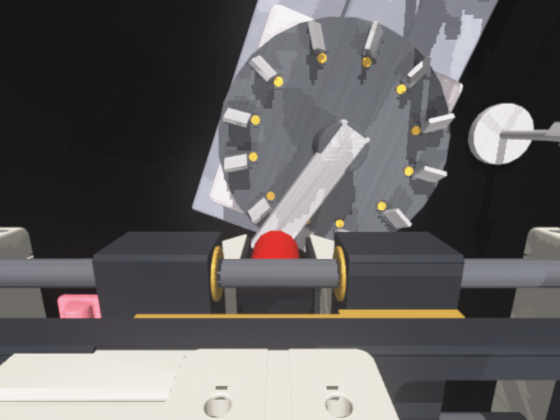

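View pics/c1.png

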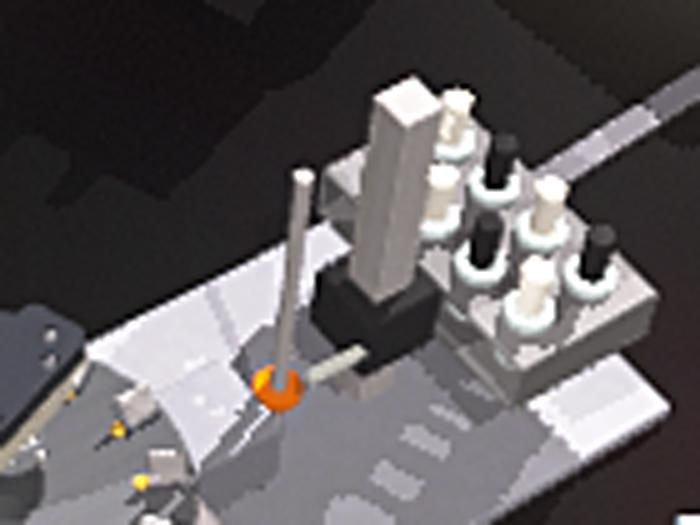

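View pics/c2.png

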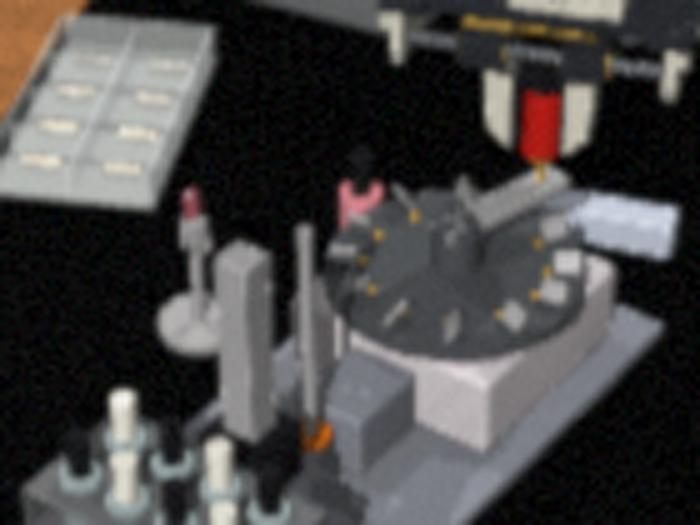

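```bash
python3 - <<'E'
from h import *
for z in(.112,.085,.08,.075,.07,.065,.06,.055,.05,.045): print(z,proj("scene",np.array([.6275,.0466,z])).round(1))
print(proj("scene",np.array([.6085,.0464,.049])))
for f,o in(("scene0","d0"),("scene12","d1")): crop(f,300,215,50,45,16,o)
E
```

```text
0.112 [325.1 234.6]
0.085 [324.  241.9]
0.08 [323.8 243.3]
0.075 [323.6 244.6]
0.07 [323.4 245.9]
0.065 [323.2 247.2]
0.06 [323.  248.5]
0.055 [322.8 249.7]
0.05 [322.7 251. ]
0.045 [322.5 252.3]
[315.76060215 247.47745669]
```

View pics/d0.png

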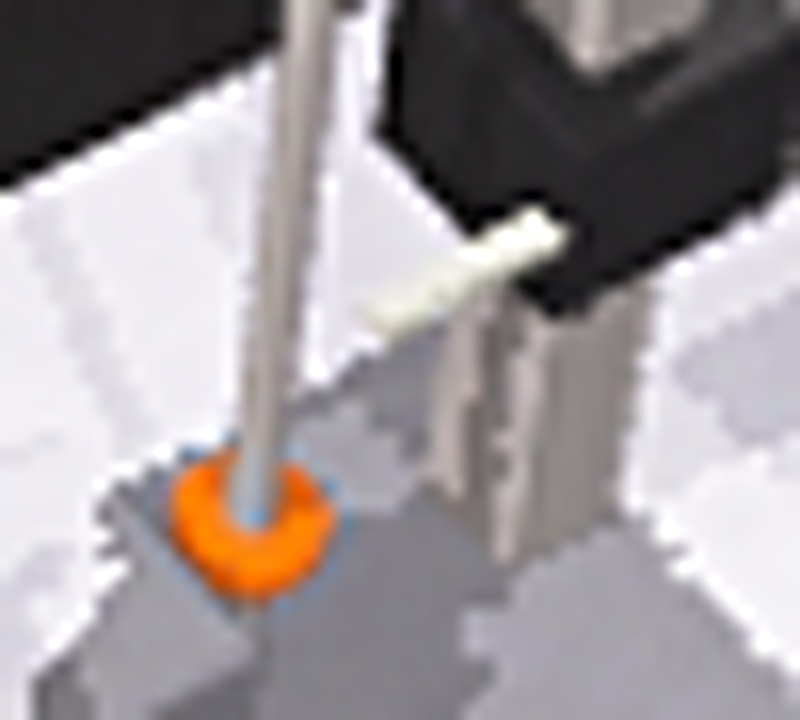

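View pics/d1.png

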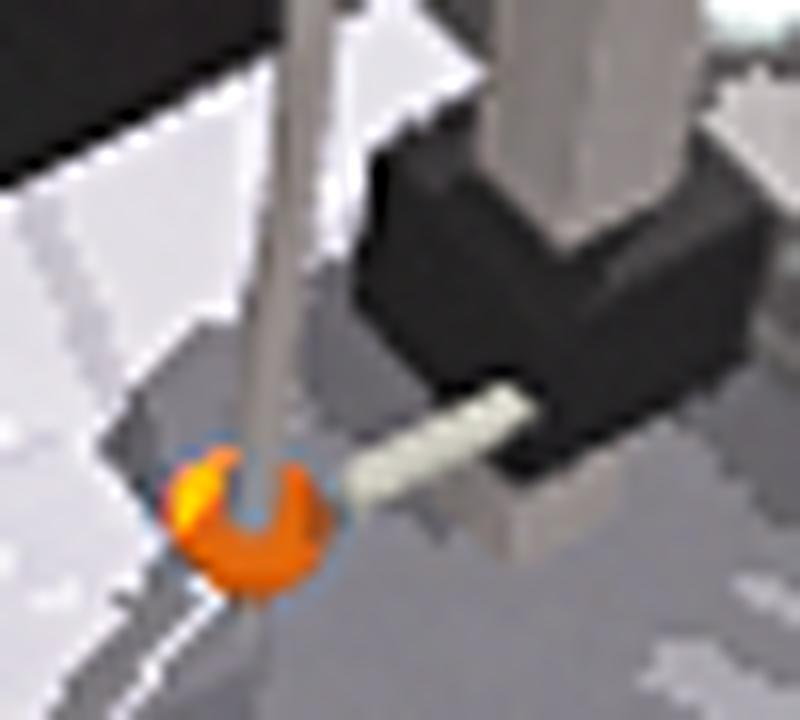

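```bash
python3 - <<'E'
from h import *
crop("wrist0",335,110,100,75,8,"d2")
st=dict(tool_rot=np.array([-3.14142277e+00,  1.14154425e-03, -2.85796618e-05]),tool_pos=np.array([5.24699231e-01, 5.86680416e-05, 2.26207919e-01]))
for s in((322.8,234.8),(323.4,234.9),(324,235)):
  for w in((393.5,153.),(394,153.5),(395,154)):
    x,r=tri(ray("scene",*s),ray("wrist",*w,st)); d=x[:2]-np.array([.6085,.0464]); 
    print(s,w,x.round(4),np.round(r[0],4),"hoist",d@[.935,-.355],d@[.355,.935])
E
```

```text
(322.8, 234.8) (393.5, 153.0) [0.6256 0.045  0.1125] 0.0028 hoist 0.016490561240301058 0.004767784189002779
(322.8, 234.8) (394, 153.5) [0.6258 0.0446 0.1131] 0.0029 hoist 0.016850335812026756 0.00446499781400132
(322.8, 234.8) (395, 154) [0.6263 0.0441 0.114 ] 0.003 hoist 0.017425007165840074 0.004158365387707333
(323.4, 234.9) (393.5, 153.0) [0.6263 0.0454 0.112 ] 0.0022 hoist 0.01698944742751013 0.005357116886405751
(323.4, 234.9) (394, 153.5) [0.6265 0.045  0.1126] 0.0022 hoist 0.017349637349956593 0.005053317511738077
(323.4, 234.9) (395, 154) [0.6269 0.0445 0.1135] 0.0024 hoist 0.017925050340656966 0.004745954864586124
(324, 235) (393.5, 153.0) [0.627  0.0458 0.1116] 0.0016 hoist 0.017489157003457823 0.0059455679011480266
(324, 235) (394, 153.5) [0.6272 0.0453 0.1122] 0.0016 hoist 0.01784975752445771 0.005640759741428648
(324, 235) (395, 154) [0.6276 0.0448 0.113 ] 0.0018 hoist 0.018425905979284216 0.0053326749778434684
```

View pics/d2.png

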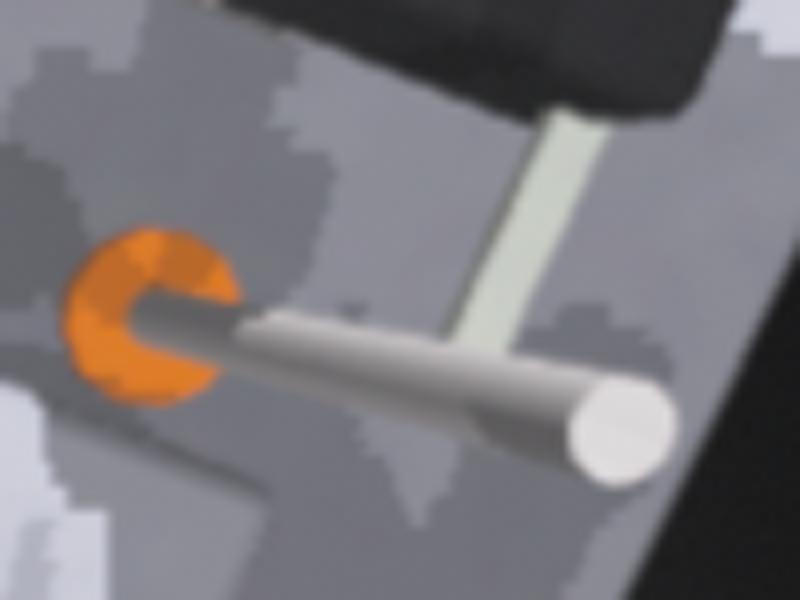

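```bash
python3 - <<'E'
from h import *
st=dict(tool_rot=np.array([-3.14142277e+00,  1.14154425e-03, -2.85796618e-05]),tool_pos=np.array([5.24699231e-01, 5.86680416e-05, 2.26207919e-01]))
for s in((322.8,234.8),(323.4,234.9)):
  for d in(0,20,40,60,80):
    w=(335+(480-.435*d)/8,110+(350+d)/8)
    x,r=tri(ray("scene",*s),ray("wrist",*w,st)); e=x[:2]-np.array([.6085,.0464]); 
    print(s,d,x.round(4),np.round(r[0],4),"hoist",e@[.935,-.355],e@[.355,.935])
# rod/collar same epipolar residual
print(tri(ray("scene",315.75,247.7),ray("wrist",335+153/8,110+316/8,st)))
E
```

```text
(322.8, 234.8) 0 [0.6263 0.0443 0.1138] 0.0031 hoist 0.01735447699967713 0.0043062724379935805
(322.8, 234.8) 20 [0.6259 0.0428 0.1147] 0.0021 hoist 0.017589134934172728 0.002835784521198366
(322.8, 234.8) 40 [0.6256 0.0413 0.1156] 0.0012 hoist 0.01782184671597314 0.001360537406240441
(322.8, 234.8) 60 [0.6253 0.0399 0.1165] 0.0002 hoist 0.018052522839086312 -0.0001188299717011496
(322.8, 234.8) 80 [0.625  0.0384 0.1175] 0.0008 hoist 0.018281076026443837 -0.00160167896187794
(323.4, 234.9) 0 [0.6269 0.0446 0.1133] 0.0025 hoist 0.01785447713453618 0.0048945068744873
(323.4, 234.9) 20 [0.6266 0.0432 0.1142] 0.0015 hoist 0.01808883472545603 0.0034170318560485763
(323.4, 234.9) 40 [0.6263 0.0417 0.1152] 0.0005 hoist 0.018321211435328735 0.0019349505054269828
(323.4, 234.9) 60 [0.626  0.0402 0.1161] 0.0004 hoist 0.018551518266342742 0.00044890366417669233
(323.4, 234.9) 80 [0.6257 0.0388 0.1171] 0.0014 hoist 0.01877966848105357 -0.0010404683087217354
(array([0.60871643, 0.04615332, 0.04856866]), [np.float64(4.191989068854926e-05), np.float64(4.1919890688460476e-05)])
```

```bash
python3 - <<'E'
from h import *
crop("wrist12",220,90,180,150,4,"d2")
E
python3 arc.py -126.5 -151 9
```

```text
-2.6 2.0
-5.2 4.2
-7.6 6.5
-9.9 8.9
-12.1 11.4
-14.1 14.0
-16.1 16.7
-17.9 19.5
-19.6 22.3
```

View pics/d2.png

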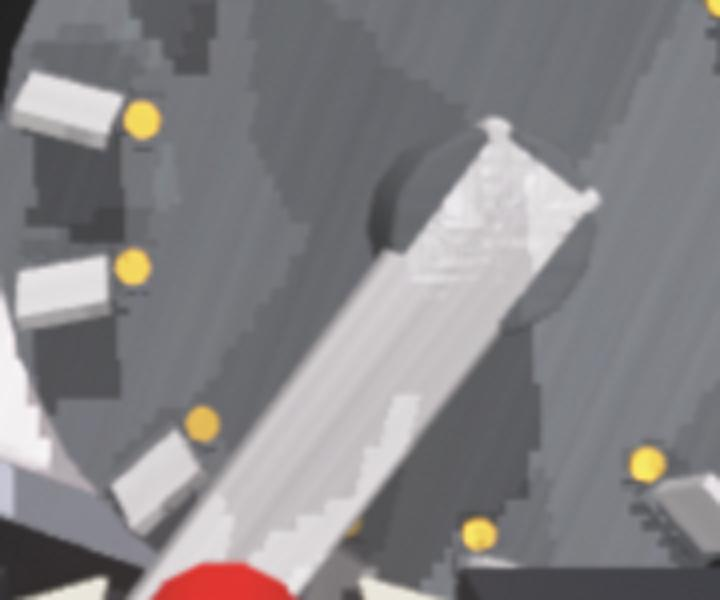

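```bash
python3 - <<'E'
from h import *
st=observe();print(st['tool_pos'])
def ang(a,b,z=.115):
    A=plane("wrist",220+a[0]/4,90+a[1]/4,z,st);B=plane("wrist",220+b[0]/4,90+b[1]/4,z,st);d=(B-A)[:2]
    n=np.array([-d[1],d[0]])/np.linalg.norm(d)
    return np.rad2deg(np.arctan2(d[1],d[0])).round(1), (n@(A[:2]-np.array([.5556,-.0948]))).round(4)
print("L",ang((400,255),(145,595)),"R",ang((590,200),(300,590)), "hubL",ang((490,128),(400,255)))
# reference wrist1
from st1 import st
def ang1(a,b,z=.115):
    A=plane("wrist",120+a[0]/4,50+a[1]/4,z,st);B=plane("wrist",120+b[0]/4,50+b[1]/4,z,st);d=(B-A)[:2]
    n=np.array([-d[1],d[0]])/np.linalg.norm(d)
    return np.rad2deg(np.arctan2(d[1],d[0])).round(1), (n@(A[:2]-np.array([.5556,-.0948]))).round(4)
print(ang1((450,432),(690,640)),ang1((388,500),(565,650)))
E
```

```text
[ 0.51397384 -0.14947343  0.1453698 ]
L (np.float64(-126.0), np.float64(-0.01)) R (np.float64(-124.6), np.float64(0.0085)) hubL (np.float64(-124.4), np.float64(-0.0103))
(np.float64(-41.6), np.float64(0.0108)) (np.float64(-41.7), np.float64(-0.0097))
```

Request:
apply_moves([
  {"grip": 0.1,"linear": [-1.3,0.8,0],"turn": [0,0,0]},
  {"grip": 0.1,"linear": [-3.8,2.8,0],"turn": [0,0,0]},
  {"grip": 0.1,"linear": [-6.4,5,0],"turn": [0,0,0]},
  {"grip": 0.1,"linear": [-8.8,7.4,0],"turn": [0,0,0]},
  {"grip": 0.1,"linear": [-11.1,9.9,0],"turn": [0,0,0]},
  {"grip": 0.1,"linear": [-13.3,12.5,0],"turn": [0,0,0]},
  {"grip": 0.1,"linear": [-15.3,15.2,0],"turn": [0,0,0]},
  {"grip": 0.1,"linear": [-17.2,18,0],"turn": [0,0,0]},
  {"grip": 0.1,"linear": [-18.9,20.5,0],"turn": [0,0,0]},
  {"grip": 0.1,"linear": [-19.9,22,0],"turn": [0,0,0]},
])

```text
time: 11.1
tool_pos: [0.4936, -0.1269, 0.1452]
tool_rot: [-3.14, 0.002, 0.0]
contact_force: [-6.6, -0.1, -5.4]
opening: 0.0295
```

```bash
python3 chk.py 13; python3 arc.py -149 -172 9
```

```text
11.1 [ 0.4936 -0.1269  0.1452] [-6.6 -0.1 -5.4] 0.0295
0.0698 -152.6
rad 5.8943376395035445 tan -2.9387584181638786
[([309, 163, 8, 14, 92], [312.6, 169.8])]
-1.5 2.7
-3.0 5.5
-4.3 8.3
-5.4 11.2
-6.5 14.2
-7.4 17.1
-8.2 20.2
-8.8 23.2
-9.3 26.3
```

Request:
apply_moves([
  {"grip": 0.1,"linear": [-1.2,1.4,0],"turn": [0,0,0]},
  {"grip": 0.1,"linear": [-2.8,4,0],"turn": [0,0,0]},
  {"grip": 0.1,"linear": [-4.4,6.9,0],"turn": [0,0,0]},
  {"grip": 0.1,"linear": [-5.8,9.8,0],"turn": [0,0,0]},
  {"grip": 0.1,"linear": [-7,12.7,0],"turn": [0,0,0]},
  {"grip": 0.1,"linear": [-8,15.7,0],"turn": [0,0,0]},
  {"grip": 0.1,"linear": [-8.8,18.7,0],"turn": [0,0,0]},
  {"grip": 0.1,"linear": [-9.5,21.7,0],"turn": [0,0,0]},
  {"grip": 0.1,"linear": [-10,24.2,0],"turn": [0,0,0]},
  {"grip": 0.1,"linear": [-10.2,25.5,0],"turn": [0,0,0]},
])

```text
time: 12.15
tool_pos: [0.4848, -0.1019, 0.1456]
tool_rot: [-3.141, -0.0, 0.0]
contact_force: [-3.9, 1.9, -5.5]
opening: 0.0299
```

```bash
python3 chk.py 14;  python3 -c "
from h import *
shot('wrist','wrist14');shot('scene','scene14')"
```

```text
12.15 [ 0.4848 -0.1019  0.1456] [-3.9  1.9 -5.5] 0.0299
0.0712 -174.3
rad 3.6978493111208994 tan -2.2557283018137295
[([310, 169, 8, 13, 90], [313.8, 174.6])]
```

View pics/wrist14.png

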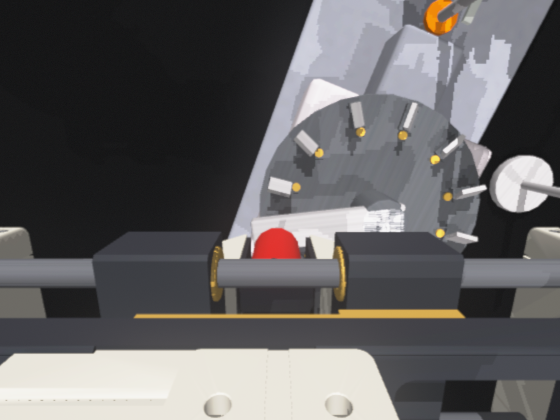

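```bash
python3 - <<'E'
from h import *
crop("wrist14",230,160,190,90,4,"d2");crop("scene14",300,215,50,45,16,"d1")
E
```

```text
(no output)
```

View pics/d2.png

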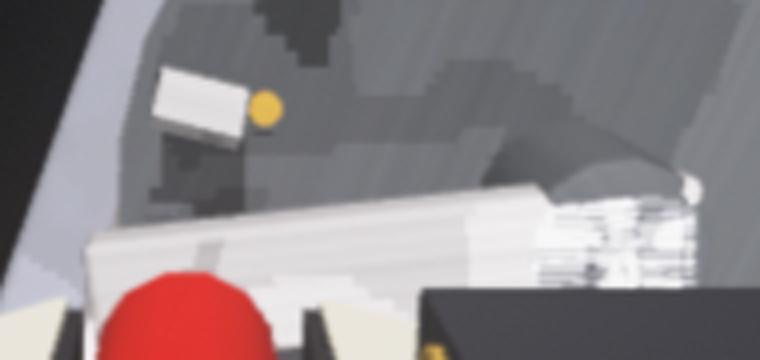

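View pics/d1.png

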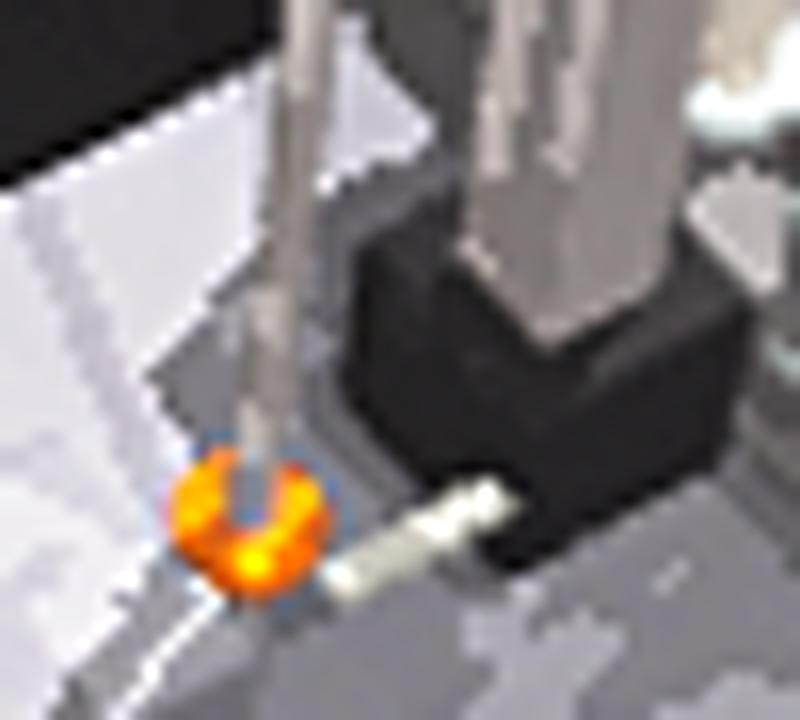

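```bash
python3 - <<'E'
from h import *
st=observe()
A=plane("wrist",230+95/4,160+240/4,.115,st);B=plane("wrist",230+535/4,160+187/4,.115,st);d=(A-B)[:2]
print(np.rad2deg(np.arctan2(d[1],d[0])))
for z in(.07,.065,.06,.055,.05,.0487,.045):print(z,proj("scene",np.array([.6255,.040,z])).round(1))
E
```

```text
-172.87918066191037
0.07 [321.2 247.3]
0.065 [321.  248.6]
0.06 [320.8 249.9]
0.055 [320.6 251.2]
0.05 [320.4 252.4]
0.0487 [320.4 252.8]
0.045 [320.3 253.7]
```

```bash
python3 arc.py -173.5 -184 5
```

```text
-0.2 2.6
-0.4 5.1
-0.4 7.7
-0.4 10.2
-0.3 12.8
```

Request:
apply_moves([
  {"grip": 0.1,"linear": [-0.3,1.2,0],"turn": [0,0,0]},
  {"grip": 0.1,"linear": [-0.5,3.5,0],"turn": [0,0,0]},
  {"grip": 0.1,"linear": [-0.7,6,0],"turn": [0,0,0]},
  {"grip": 0.1,"linear": [-0.8,8.5,0],"turn": [0,0,0]},
  {"grip": 0.1,"linear": [-0.8,10.5,0],"turn": [0,0,0]},
  {"grip": 0.1,"linear": [-0.7,11.5,0],"turn": [0,0,0]},
  {"grip": 0.1,"linear": [-0.7,11.8,0],"turn": [0,0,0]},
  {"grip": 0.1,"linear": [-0.7,11.8,0],"turn": [0,0,0]},
])

```text
time: 13.1
tool_pos: [0.4841, -0.0904, 0.1456]
tool_rot: [-3.141, -0.0, 0.0]
contact_force: [-2.3, 2.1, -5.9]
opening: 0.0295
```

```bash
python3 chk.py 15;  python3 -c "
from h import *
shot('wrist','wrist15');shot('scene','scene15');crop('wrist15',220,150,200,100,4,'d2');crop('scene15',300,215,50,45,16,'d1')"
```

```text
13.1 [ 0.4841 -0.0904  0.1456] [-2.3  2.1 -5.9] 0.0295
0.0716 176.5
rad 2.4282166486826586 tan -1.9601095884665647
[([310, 171, 8, 13, 91], [313.2, 176.6])]
```

View pics/d2.png

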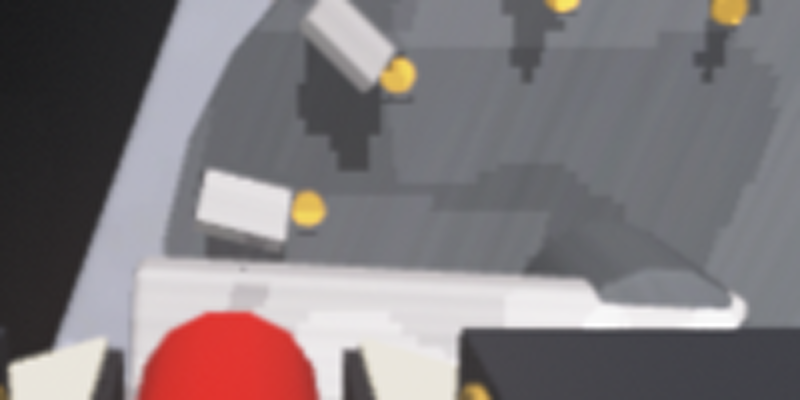

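View pics/d1.png

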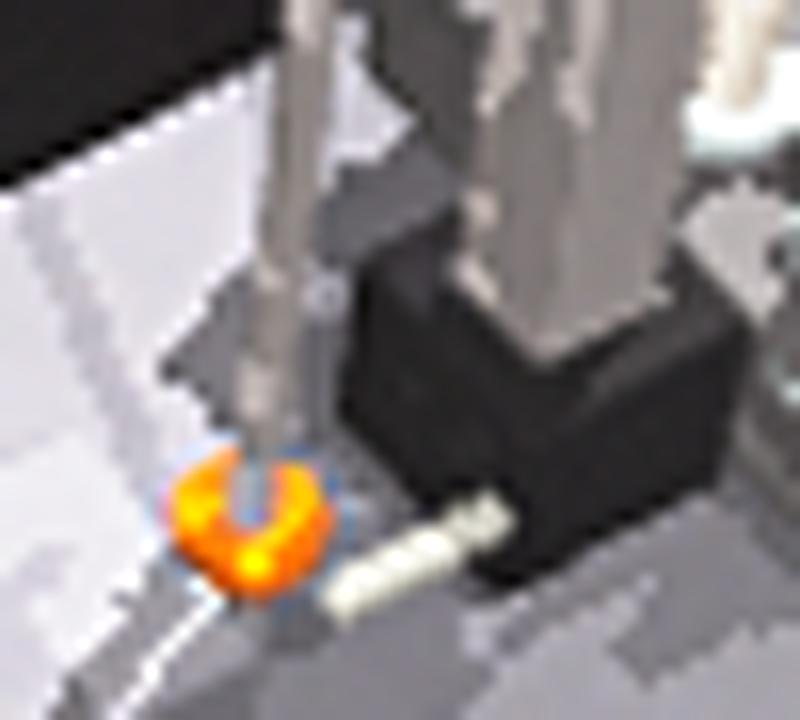

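```bash
python3 - <<'E'
from h import *
st=observe()
f=lambda a,z:plane("wrist",220+a[0]/4,150+a[1]/4,z,st)
A=f((145,262),.115);B=f((590,284),.115);d=(A-B)[:2]
print(np.rad2deg(np.arctan2(d[1],d[0])))
for s in((308,208),(398,75)):
  S=f(s,.085)[:2]-np.array([.5556,-.0948]);print(np.linalg.norm(S),np.rad2deg(np.arctan2(S[1],S[0])))
E
```

```text
177.03848848425346
0.05892429633647788 161.1117428434647
0.059099391084453494 132.60887243252833
```

Request:
apply_moves([
  {"grip": 0.1,"linear": [0,0,-1],"turn": [0,0,0]},
  {"grip": 0.1,"linear": [0,0,-2],"turn": [0,0,0]},
  {"grip": 0.1,"linear": [0,0,-3],"turn": [0,0,0]},
  {"grip": 0.1,"linear": [0,0,-4],"turn": [0,0,0]},
  {"grip": 0.1,"linear": [0,0,-4.5],"turn": [0,0,0]},
  {"grip": 0.1,"linear": [0,0,-4.5],"turn": [0,0,0]},
])

```text
time: 13.85
tool_pos: [0.484, -0.0906, 0.141]
tool_rot: [-3.142, -0.0, -0.0]
contact_force: [-2.3, 3.5, -4.3]
opening: 0.0294
```

```bash
python3 chk.py 16
```

```text
13.85 [ 0.484  -0.0906  0.141 ] [-2.3  3.5 -4.3] 0.0294
0.0717 176.6
rad 2.459082620472669 tan -3.3668719788580406
[([310, 172, 8, 14, 92], [313.1, 177.8])]
```

Request:
apply_moves([
  {"grip": 0.1,"linear": [0,0,-1],"turn": [0,0,0]},
  {"grip": 0.1,"linear": [0,0,-2],"turn": [0,0,0]},
  {"grip": 0.1,"linear": [0,0,-3],"turn": [0,0,0]},
  {"grip": 0.1,"linear": [0,0,-3],"turn": [0,0,0]},
  {"grip": 0.1,"linear": [0,0,-3],"turn": [0,0,0]},
])

```text
time: 14.4
tool_pos: [0.484, -0.0906, 0.138]
tool_rot: [3.142, -0.0, -0.0]
contact_force: [-2.8, 2.6, -4.8]
opening: 0.0292
```

```bash
python3 chk.py 17
```

```text
14.4 [ 0.484  -0.0906  0.138 ] [-2.8  2.6 -4.8] 0.0292
0.0717 176.6
rad 2.9474498643511247 tan -2.475705744554925
[([310, 173, 8, 13, 88], [313.1, 178.7])]
```

Clear so far (spring force still pulling down steadily). Continue.

Request:
apply_moves([
  {"grip": 0.1,"linear": [0,0,-1],"turn": [0,0,0]},
  {"grip": 0.1,"linear": [0,0,-2],"turn": [0,0,0]},
  {"grip": 0.1,"linear": [0,0,-3],"turn": [0,0,0]},
  {"grip": 0.1,"linear": [0,0,-4],"turn": [0,0,0]},
  {"grip": 0.1,"linear": [0,0,-4],"turn": [0,0,0]},
  {"grip": 0.1,"linear": [0,0,-4],"turn": [0,0,0]},
])

```text
time: 15.05
tool_pos: [0.484, -0.0906, 0.134]
tool_rot: [3.142, 0.0, 0.0]
contact_force: [-2.8, 2.9, -4.1]
opening: 0.0298
```

```bash
python3 chk.py 18
```

```text
15.05 [ 0.484  -0.0906  0.134 ] [-2.8  2.9 -4.1] 0.0298
0.0717 176.6
rad 2.9923578952323497 tan -2.726305070262834
[([309, 174, 8, 13, 89], [312.9, 179.9])]
```

Request:
apply_moves([
  {"grip": 0.1,"linear": [0,0,-0.8],"turn": [0,0,0]},
  {"grip": 0.1,"linear": [0,0,-1.6],"turn": [0,0,0]},
  {"grip": 0.1,"linear": [0,0,-2.4],"turn": [0,0,0]},
  {"grip": 0.1,"linear": [0,0,-2.4],"turn": [0,0,0]},
  {"grip": 0.1,"linear": [0,0,-2.4],"turn": [0,0,0]},
])

```text
time: 15.6
tool_pos: [0.4841, -0.0906, 0.1317]
tool_rot: [3.142, -0.0, 0.0]
contact_force: [-1.9, 3.7, -3.5]
opening: 0.0296
```

```bash
python3 chk.py 19
```

```text
15.6 [ 0.4841 -0.0906  0.1317] [-1.9  3.7 -3.5] 0.0296
0.0717 176.6
rad 2.1077945253089845 tan -3.554011231402995
[([309, 175, 8, 13, 88], [312.9, 180.6])]
```

Request:
apply_moves([
  {"grip": 0.1,"linear": [0,0,-0.5],"turn": [0,0,0]},
  {"grip": 0.1,"linear": [0,0,-1],"turn": [0,0,0]},
  {"grip": 0.1,"linear": [0,0,-1.2],"turn": [0,0,0]},
  {"grip": 0.1,"linear": [0,0,-1.2],"turn": [0,0,0]},
])

```text
time: 16.05
tool_pos: [0.484, -0.0906, 0.1304]
tool_rot: [3.142, -0.0, 0.0]
contact_force: [-2.7, 3.4, -3.8]
opening: 0.0297
```

```bash
python3 chk.py 20
```

```text
16.05 [ 0.484  -0.0906  0.1304] [-2.7  3.4 -3.8] 0.0297
0.0717 176.6
rad 2.9403534766979935 tan -3.2489904344362808
[([309, 175, 8, 13, 90], [312.9, 180.9])]
```

Request:
apply_moves([
  {"grip": 0.1,"linear": [0,0,-0.5],"turn": [0,0,0]},
  {"grip": 0.1,"linear": [0,0,-1],"turn": [0,0,0]},
  {"grip": 0.1,"linear": [0,0,-1],"turn": [0,0,0]},
  {"grip": 0.1,"linear": [0,0,-1],"turn": [0,0,0]},
])

```text
time: 16.5
tool_pos: [0.4842, -0.0907, 0.1297]
tool_rot: [3.141, -0.001, -0.0]
contact_force: [-3.0, 4.8, -0.3]
opening: 0.0297
```

```bash
python3 chk.py 21
```

```text
16.5 [ 0.4842 -0.0907  0.1297] [-3.   4.8 -0.3] 0.0297
0.0716 176.7
rad 3.286353441366534 tan -4.605260284423216
[([309, 175, 8, 13, 89], [312.9, 181.0])]
```

Request:
apply_moves([
  {"grip": 0.1,"linear": [0,0.7,0],"turn": [0,0,0]},
  {"grip": 0.1,"linear": [0,1.4,0],"turn": [0,0,0]},
  {"grip": 0.1,"linear": [0.1,2.1,0],"turn": [0,0,0]},
  {"grip": 0.1,"linear": [0.1,2.8,0],"turn": [0,0,0]},
  {"grip": 0.1,"linear": [0.2,3.5,0],"turn": [0,0,0]},
  {"grip": 0.1,"linear": [0.2,4.2,0],"turn": [0,0,0]},
  {"grip": 0.1,"linear": [0.2,4.5,0],"turn": [0,0,0]},
  {"grip": 0.1,"linear": [0.2,4.5,0],"turn": [0,0,0]},
])

```text
time: 17.35
tool_pos: [0.4844, -0.086, 0.1296]
tool_rot: [3.142, -0.001, 0.0]
contact_force: [-2.3, 3.6, 2.0]
opening: 0.0295
```

```bash
python3 chk.py 22
```

```text
17.35 [ 0.4844 -0.086   0.1296] [-2.3  3.6  2. ] 0.0295
0.0717 173.0
rad 2.734291938881143 tan -3.2497632829580048
[([309, 176, 8, 14, 94], [312.5, 181.6])]
```

Request:
apply_moves([
  {"grip": 0.1,"linear": [0,0.4,0],"turn": [0,0,0]},
  {"grip": 0.1,"linear": [0,0.8,0],"turn": [0,0,0]},
  {"grip": 0.1,"linear": [0.1,1.2,0],"turn": [0,0,0]},
  {"grip": 0.1,"linear": [0.1,1.5,0],"turn": [0,0,0]},
  {"grip": 0.1,"linear": [0.1,1.5,0],"turn": [0,0,0]},
])

```text
time: 17.9
tool_pos: [0.4845, -0.0846, 0.1296]
tool_rot: [3.142, -0.0, 0.0]
contact_force: [-1.4, 3.1, 3.6]
opening: 0.0297
```

```bash
python3 chk.py 23
```

```text
17.9 [ 0.4845 -0.0846  0.1296] [-1.4  3.1  3.6] 0.0297
0.0718 171.8
rad 1.7902981566630203 tan -2.8879080937893327
[([309, 176, 8, 14, 96], [312.3, 181.9])]
```

Request:
apply_moves([
  {"grip": 0.1,"linear": [0,0.3,0.2],"turn": [0,0,0]},
  {"grip": 0.1,"linear": [0,0.6,0.3],"turn": [0,0,0]},
  {"grip": 0.1,"linear": [0.1,0.9,0.3],"turn": [0,0,0]},
  {"grip": 0.1,"linear": [0.1,1,0.3],"turn": [0,0,0]},
  {"grip": 0.1,"linear": [0.1,1,0.3],"turn": [0,0,0]},
])

```text
time: 18.45
tool_pos: [0.4844, -0.0835, 0.1296]
tool_rot: [-3.142, 0.0, 0.0]
contact_force: [-1.3, 2.9, 0.6]
opening: 0.0298
```

```bash
python3 chk.py 24
```

```text
18.45 [ 0.4844 -0.0835  0.1296] [-1.3  2.9  0.6] 0.0298
0.0721 171.0
rad 1.7726791675389966 tan -2.625668092196327
[([308, 176, 9, 14, 93], [312.2, 182.4])]
```

Request:
apply_moves([
  {"grip": 0.1,"linear": [0,0.3,0],"turn": [0,0,0]},
  {"grip": 0.1,"linear": [0.1,0.6,0],"turn": [0,0,0]},
  {"grip": 0.1,"linear": [0.1,0.8,0],"turn": [0,0,0]},
  {"grip": 0.1,"linear": [0.1,0.8,0],"turn": [0,0,0]},
])

```text
time: 18.9
tool_pos: [0.4845, -0.0828, 0.1297]
tool_rot: [3.142, 0.0, 0.0]
contact_force: [-0.6, 3.4, -1.1]
opening: 0.0297
```

```bash
python3 chk.py 25
```

```text
18.9 [ 0.4845 -0.0828  0.1297] [-0.6  3.4 -1.1] 0.0297
0.0721 170.4
rad 1.1375218405919907 tan -3.2663831097085634
[([308, 176, 9, 14, 94], [312.0, 182.5])]
```

Request:
apply_moves([
  {"grip": 0.1,"linear": [0,0.3,-0.2],"turn": [0,0,0]},
  {"grip": 0.1,"linear": [0.1,0.6,-0.2],"turn": [0,0,0]},
  {"grip": 0.1,"linear": [0.1,0.8,-0.2],"turn": [0,0,0]},
  {"grip": 0.1,"linear": [0.1,0.8,-0.2],"turn": [0,0,0]},
])

```text
time: 19.35
tool_pos: [0.4846, -0.0822, 0.1296]
tool_rot: [3.141, -0.0, -0.0]
contact_force: [-1.3, 1.1, 1.0]
opening: 0.0295
```

```bash
python3 chk.py 26
```

```text
19.35 [ 0.4846 -0.0822  0.1296] [-1.3  1.1  1. ] 0.0295
0.0721 169.9
rad 1.4585726357532351 tan -0.8852947494544272
[([308, 176, 9, 14, 92], [312.0, 182.5])]
```

Request:
apply_moves([
  {"grip": 0.1,"linear": [0,0.1,0],"turn": [0,0,0]},
  {"grip": 0.1,"linear": [0,0.2,0],"turn": [0,0,0]},
  {"grip": 0.1,"linear": [0,0.2,0],"turn": [0,0,0]},
  {"grip": 0.1,"linear": [0,0.2,0],"turn": [0,0,0]},
])

```text
time: 19.8
tool_pos: [0.4847, -0.0819, 0.1296]
tool_rot: [3.141, -0.0, -0.0]
contact_force: [-0.8, 0.4, 1.9]
opening: 0.0295
```

```bash
python3 chk.py 27
```

```text
19.8 [ 0.4847 -0.0819  0.1296] [-0.8  0.4  1.9] 0.0295
0.0721 169.7
rad 0.8499862787134376 tan -0.26945022539774893
[([308, 176, 9, 14, 92], [312.0, 182.5])]
```

Request:
apply_moves([
  {"grip": 0.1,"linear": [0,0.1,0],"turn": [0,0,0]},
  {"grip": 0.1,"linear": [0,0.1,0],"turn": [0,0,0]},
  {"grip": 0.1,"linear": [0,0.1,0],"turn": [0,0,0]},
  {"grip": 0.1,"linear": [0,0.1,0],"turn": [0,0,0]},
  {"grip": 0.1,"linear": [0,0.1,0],"turn": [0,0,0]},
])

```text
time: 20.35
tool_pos: [0.4847, -0.0817, 0.1296]
tool_rot: [3.141, -0.0, -0.0]
contact_force: [-1.8, -1.4, 1.4]
opening: 0.0298
```

```bash
python3 chk.py 28; python3 -c "
from h import *
shot('scene','scene28');crop('scene28',300,215,50,45,16,'d1');crop('side28',200,150,160,100,5,'c2')"
```

```text
20.35 [ 0.4847 -0.0817  0.1296] [-1.8 -1.4  1.4] 0.0298
0.0721 169.6
rad 1.5056945180462518 tan 1.68210557816219
[([308, 176, 9, 14, 91], [312.0, 182.4])]
```

View pics/d1.png

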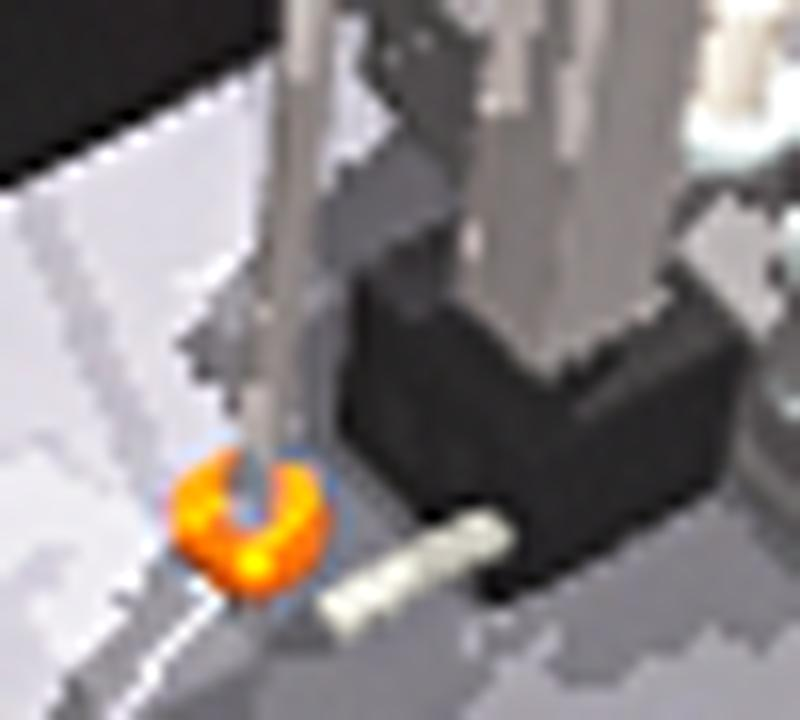

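View pics/c2.png

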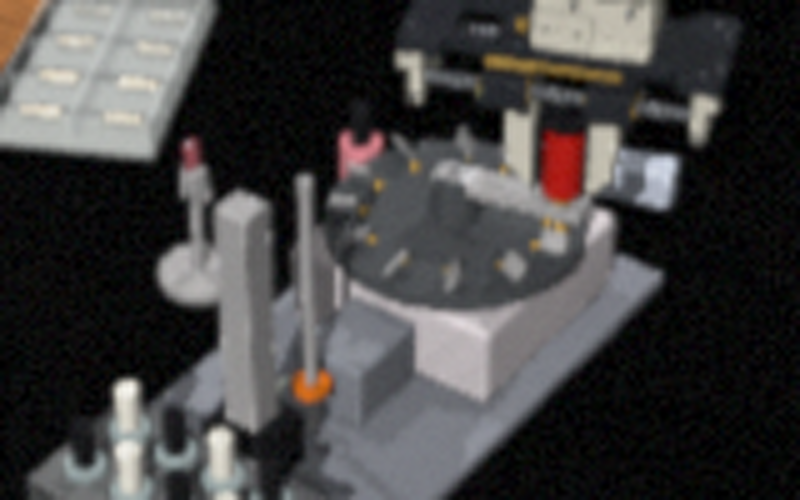

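Request:
apply_moves([
  {"grip": 0.35,"linear": [0,-0.1,0],"turn": [0,0,0]},
  {"grip": 0.45,"linear": [0,-0.1,0],"turn": [0,0,0]},
  {"grip": 0.6,"linear": [0,-0.1,0],"turn": [0,0,0]},
  {"grip": 0.6,"linear": [0,-0.1,0],"turn": [0,0,0]},
  {"grip": 0.6,"linear": [0,-0.1,0],"turn": [0,0,0]},
  {"grip": 0.6,"linear": [0,-0.1,0],"turn": [0,0,0]},
])

```text
time: 21.05
tool_pos: [0.4847, -0.0818, 0.1295]
tool_rot: [-3.142, -0.0, 0.0]
contact_force: [0.2, 0.2, -0.4]
opening: 0.0548
```

```bash
python3 chk.py 29; python3 -c "
from h import *
shot('wrist','wrist29')"
```

```text
21.05 [ 0.4847 -0.0818  0.1295] [ 0.2  0.2 -0.4] 0.0548
0.0721 169.6
rad -0.17216515351642447 tan -0.19654214893409497
[([309, 176, 8, 14, 90], [312.1, 182.4])]
```

View pics/wrist29.png

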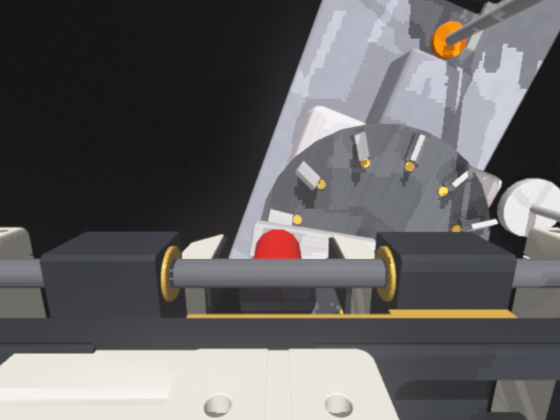

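Released; the crank has not moved (the sleeve stays at about (312,182) in the side view). Rise clear.

Request:
apply_moves([
  {"grip": 0.6,"linear": [0,0,3],"turn": [0,0,0]},
  {"grip": 0.6,"linear": [0,0,12],"turn": [0,0,0]},
  {"grip": 0.6,"linear": [0,0,30],"turn": [0,0,0]},
  {"grip": 0.6,"linear": [0,0,55],"turn": [0,0,0]},
  {"grip": 0.6,"linear": [0,0,80],"turn": [0,0,0]},
  {"grip": 0.6,"linear": [0,0,105],"turn": [0,0,0]},
  {"grip": 0.6,"linear": [0,0,110],"turn": [0,0,0]},
  {"grip": 0.6,"linear": [0,0,110],"turn": [0,0,0]},
])

```text
time: 21.95
tool_pos: [0.4849, -0.0819, 0.2404]
tool_rot: [3.141, -0.002, 0.0]
contact_force: [0.6, 0.1, -0.9]
opening: 0.0552
```

```bash
python3 chk.py 30; python3 -c "
from h import *
shot('wrist','wrist30');b=shot('scene','scene30');print(blobs(b,(0,180,90),(4,255,255)),[r for r in blobs(b,(6,180,120),(22,255,255)) if 300<r[1][0]<330]);crop('scene30',200,170,200,150,4,'c1')
crop('scene30',300,215,50,45,16,'d1')"
```

```text
21.95 [ 0.4849 -0.0819  0.2404] [ 0.6  0.1 -0.9] 0.0552
0.0719 169.6
rad -0.5561658828365229 tan -0.18692940940370162
[([309, 176, 8, 14, 88], [312.1, 182.5])]
[([488, 160, 12, 14, 51], [493.8, 165.9]), ([470, 166, 10, 29, 97], [474.4, 179.7]), ([233, 227, 13, 16, 159], [239.1, 234.3])] [([311, 244, 10, 8, 31], [315.5, 248.6])]
```

View pics/c1.png

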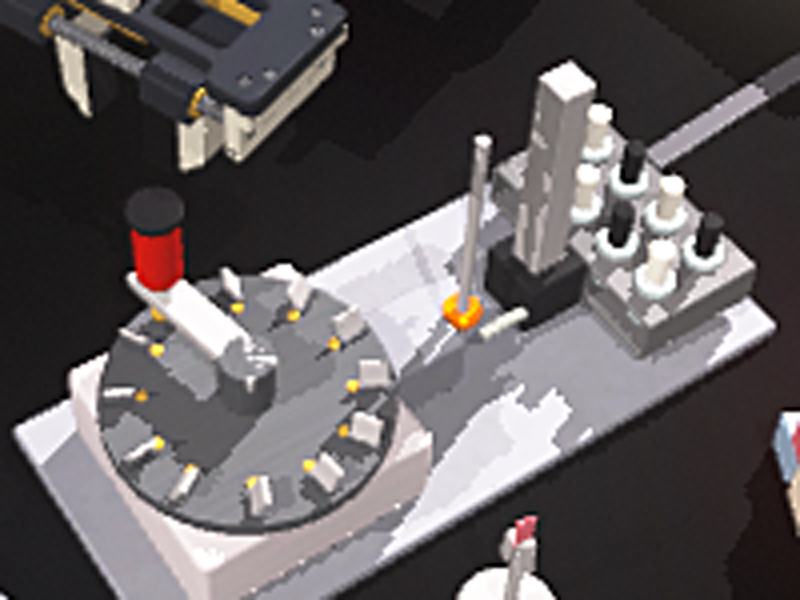

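View pics/wrist30.png

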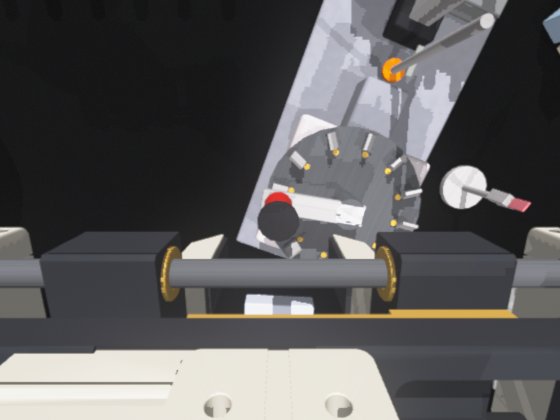

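View pics/side30.png

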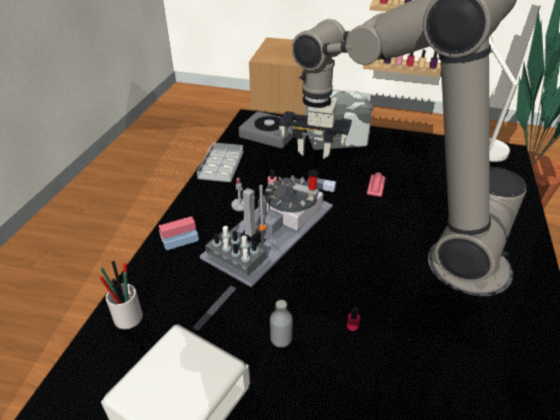

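```bash
python3 - <<'E'
from h import *
for z in(.175,.178,.181):
  p=plane("scene",200+155/4,170+210/4,z)[:2]-np.array([.5556,-.0948]);q=plane("wrist",278.5,221,z)[:2]-np.array([.5556,-.0948])
  print(z,[(np.linalg.norm(v).round(4),np.rad2deg(np.arctan2(v[1],v[0])).round(1)) for v in(p,q)])
print(hand_in())
E
```

```text
0.175 [(np.float64(0.0721), np.float64(168.3)), (np.float64(0.0707), np.float64(169.7))]
0.178 [(np.float64(0.0701), np.float64(169.5)), (np.float64(0.0709), np.float64(169.0))]
0.181 [(np.float64(0.0681), np.float64(170.8)), (np.float64(0.0711), np.float64(168.3))]
the job is handed in; nothing more can be done
None
```

I lowered the rack five notches, seated the pawl and eased the load onto the tooth. I then let go, drew clear and handed the job in at about 22 s.

**Last checks**
- **Pointer:** by the camera measurement it is about 2 mm below the collar's middle. The notch above would have left it about 10 mm high.
- **Crank and pawl:** the cap height and its 70 mm radius fit a pawl that is home. The red grip stayed at the same pixels before release, after release and after the arm rose.
- **Load:** the pull on the tool fell from about 3 N to zero, then to a slight push of about 1.5 N, as the tooth took the weight. This is inferred from the wrist force; the tooth force is not measured directly.
- **Other things:** the collar and the bystanders look unmoved in the pictures.

**Disagreements**
- **Opening:** the fingers stopped at about 30 mm on the 26 mm grip, but the hold was firm.
- **Pointer height:** my first estimate put the pointer about 4 mm too low, because the rod hid its tip in the wrist view. I corrected this before choosing the notch.
- **Force at the stop:** the lift briefly pressed on the pawl's upper stop with about 17 N, clear of the teeth, and I backed it off.

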